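Put the reamer and teaspoons away in the slide-cover box

ROBOT

A 6-joint arm with a two-finger parallel gripper is mounted at the origin on the work surface. World frame = base frame: x ahead of the robot, y to its left, z up, the work surface at z = 0. Lengths are in m, angles in rad, forces in N, time in s.
With the tool pointing down it reaches from about 0.425 to 0.95 m from the base axis. Payload 14.7 kg.
Tool frame: the origin (TCP) lies between the finger pads; the fingertips stand 14 mm ahead of it and the grasp point (between the pads) lies 5 mm behind it; z points along the fingers, y is the direction in which the jaws open and shut (so a half turn about z gives the same grasp; the last joint's range is limited). The gripper opens to 85 mm and grips with 20 to 120 N. Pads are 22 mm wide; open, the fingers measure 114 mm over their backs; the gripper's body (76 mm by 85 mm) begins 54 mm behind the grasp point. The pads swing forward as they close: fully open they stand 13 mm farther back than shut.
Start: joints at [1.201, 0.48, 1.596, -0, 1.065, -0.047], TCP at [0.206, 0.616, 0.245] pointing down, gripper open.
Joint ranges: [-2.75, 2.75], [-0.82, 2.05], [0.23, 2.67], [-1.56, 4.7], [0.09, 2.69], [-2.92, 2.92]. Speed limits (rad/s): [1.89, 1.89, 2.39, 3.01, 3.01, 3.01].

INTERFACE

Orientations are given as a unit quaternion [x, y, z, w].
In Python, from station import arm, eyes gives the robot as it stands.
- The arm moves only by the tool move_arm, never from a script. Its arguments are lists of equal length, an entry for each row: "xyz": the shift along the tool's x, y, z as a fraction of full scale, a list of three; "rotation": the turn, a rotation vector about the tool's x, y, z as a fraction of full scale, a list of three. In form: {"xyz": [[tx, ty, tz], ...], "rotation": [[wx, wy, wz], ...]}. A call has 1 to 12 rows; each row is the pose to reach, as a shift and turn from the pose commanded when the call began, along the tool's axes at that moment; what a row does not reach only later rows make up. Full scale, the value 1, is 0.5 m for a shift and 2 rad for a turn. A row lasts 1/12 s, in which the tool goes at most 41.7 mm and 7.16 degrees, less where a joint would pass 70% of its speed; a pose out of reach is approached as far as the arm can. A call with a number of a shift or a turn outside -1 to 1 is refused whole. A call with a gripper value outside its range is refused whole. "claw" is the opening, from 0 (shut) to 1 (fully open), set as the call begins (left out, the last holds). The fingers move at their own pace and stop on an object; "force" is the grip in N (left out, the last holds). Time passes only in rows, so rows that repeat a pose let the fingers close. It gives the time, the measured TCP pose, the force and the opening at its end, in the units of the state.
- arm.sense(): the state, without advancing time (a new reading comes with each control period).
- eyes.get_image(name): name is "side" or "top" or "wrist"; returns the picture (384x512x3 uint8, blue, green, red); there is no depth.
- eyes.calibration(name): a dict with "fx", "fy", "cx", "cy" (pixels), "origin" and "rotation" of the camera in the world. Camera axes: x right, y down, z forward; pixel columns grow to the right and rows downward; lengths in m; the calibration is good to about 2 mm. A picture is of the moment at which its call begins: read the wrist's pose just before it. calibration takes no time and is no camera call; for the wrist camera it gives the pose at the moment of the call.
- arm.finish_job(): hands the job in, once; it reports no verdict.
The state is a dict: "clock": time; "joint_pos": joint angles; "dq": joint speeds; "joint_torque": joint torques, N m; "eef_pos": TCP position; "tool_rot": TCP orientation; "contact_force": force on the tool from outside, world axes, zero at the start; "ft_torque": the same for the moment, N m; "opening": opening from 0.0 (shut) to 1.0 (fully open).
Only numpy, scipy, OpenCV 4.12 (cv2) and the standard library are available. Lean on these libraries where they do the work, as an engineer would, in place of code of your own. Each camera call takes 0.05 s, during which the arm holds its last target.

TASK

Slide the cover of the wooden box all the way back under the wire rack, lay the yellow citrus reamer and the nested teaspoon set inside (either first, set down rather than dropped in), then slide the cover fully shut again. Do not disturb the bottle or the blender cup, and do not bump the rack.

Things in the scene. Friction and masses are not known exactly. Their poses are not given: they have to be found in the camera images.
- box: Open-topped wooden box fixed on the slab (slab top 20 mm above the table): 220 mm in x, 250 mm in y, 60 mm high. Origin: centre of its underside; x points from its front (robot side) to its back, z up. Walls 10 mm, inside 200 x 230 mm, inner floor at z = 6 mm, 44 mm free height under the cover. Back wall 49 mm high: the cover passes over it.
- cover (a joint): Dark 7 mm cover captive in grooves of the box's sides. 0 = shut (front edge against the front wall, at box x = -100 mm); grows as it slides along box +x; 0.145 m = fully back at its stop, baring the front 145 mm of the inside. Its top is 57 mm above the slab. It stays where left; moving it takes about 2 to 4 N. It may start up to 30 mm open.
- cover_handle (a point): Centre of the cover's steel handle bar: 70 mm long along box x (the slide direction), 12 mm wide, 10 mm high, centre 78 mm above the slab, 21 mm above the cover; on two 10 mm posts 29 mm either side of centre. Grip it across its width. Shut: 20 mm in front of the box's origin; fully back: the bar is under the rack, about 35 mm behind its front edge.
- rack: Chrome wire shelf riser, fixed. Origin: on the slab under the middle of its front edge, about 90 mm behind the box's origin; x points to its back. 200 mm deep, 380 mm between its end frames (8 mm legs at the corners), lowest wires 300 mm above the slab, spatula clipped on its +y end. Under it only a tool leaning 25 to 40 degrees, fingers pointing down and away from the robot, reaches the handle.
- reamer_mid (a point): Yellow plastic citrus reamer, lying, 150 mm long. Point: half its length, on its axis, 19 mm above what it lies on; x points along it to the tip of the ribbed head (tip +75 mm; 40 mm wide collar at +14 to +24 mm). Flat-sided handle, 26 mm wide, 24 mm high, from -75 to +14 mm: grip it at about -18 mm. 90 g.
- spoons_mid (a point): Five steel measuring teaspoons nested as one rigid stack, lying face down, 130 mm long. Point: middle of the length, half-way up the handles, 5 mm above what they lie on; x points to the bowls. Handles 14 mm wide, 10 mm high, from -63 to +21 mm: grip at 0 to +8 mm. Bowls: a dome 44 mm wide, 18 mm high, centred at +43 mm. 90 g.
- bottle: Green glass bottle with closed cap, 68 mm diameter, 240 mm tall, loose on the slab behind and to one side of the box. Origin: centre of its underside, z up. Bystander.
- cup: Clear blender cup, 88 mm diameter, 155 mm tall, loose on the slab behind and to the other side of the box. Origin: centre of its underside, z up. Bystander.
Mind the look-alikes: they are no part of the job. Of the things shaped like the part that bears spoons_mid, the bare steel one is meant.

How it is judged:
By the outcome, as a careful person would: the job done as asked, in the order asked, and still so for the second after the job is handed in, with the robot touching nothing.
It also fails if it takes over 72 s, if anything falls off the work surface, if the arm or the gripper's body presses on something with over 40 N, if the wrist force passes 120 N, or if a joint passes its speed limit or range.

## Working session

There is one attempt and no reset: what is moved stays moved. The work goes in short steps, Python scripts to look and compute and a tool call to move; the robot and the scene stay as the last step left them, time stands still between calls to the robot, and variables do not carry over. Pictures are saved under pics/ and viewed, and the job is handed in when it is done.

Besides the shell and the picture viewer there is one more tool, called after "Emit:" as name(argument=value, ...) on one line, values as JSON. move_arm: Moves the arm, as the interface text tells. Shift numbers are shares of 0.5 m and turn numbers shares of 2 rad, none past 1 either way. Its arguments: {"type":"object","properties":{"xyz":{"type":"array"},"rotation":{"type":"array"},"claw":{"type":"number"},"force":{"type":"number"}},"required":["xyz","rotation"]}

```bash
ls; mkdir -p pics; python3 - <<'E'
from station import arm, eyes
import cv2
s=arm.sense(); print(s)
for n in ("side","top","wrist"):
    c=eyes.calibration(n); print(n,c)
    cv2.imwrite(f"pics/{n}0.png",eyes.get_image(n))
E
```

```text
pics
{'clock': 0.0, 'joint_pos': array([ 1.20141865e+00,  4.80841585e-01,  1.59683169e+00,  3.19469121e-05,
        1.06506747e+00, -4.65965206e-02]), 'dq': array([ 0.00179519,  0.00019761,  0.00105389, -0.00053547,  0.0007089 ,
       -0.00174001]), 'joint_torque': array([-2.45606003e-03, -9.50606275e+01, -4.30208373e+01, -4.59687853e-04,
        1.12507248e-02,  1.42045778e-05]), 'eef_pos': array([0.20602175, 0.6161063 , 0.24468176]), 'tool_rot': array([ 1.60698489e-01,  9.87003377e-01, -5.58789969e-04, -1.32203650e-04]), 'contact_force': array([ 0.09963152, -0.21947919,  0.41750706]), 'ft_torque': array([-0.0127039 , -0.03004772, -0.00210384]), 'opening': 1.0031825870887976}
side {'fx': 372.01187049253053, 'fy': 372.01187049253053, 'cx': 254.09426348883073, 'cy': 191.53217724237578, 'origin': array([-0.08978435, -0.55873321,  0.89660711]), 'rotation': array([ 0.85118796, -0.31715905,  0.13901594, -0.39441571])}
top {'fx': 452.58816964458424, 'fy': 452.58816964458424, 'cx': 251.94107793039112, 'cy': 181.58064156937232, 'origin': array([0.18392536, 0.1351988 , 1.49208655]), 'rotation': array([-0.69584496,  0.70923061, -0.0795124 ,  0.08043328])}
wrist {'fx': 316.0471152576414, 'fy': 316.0471152576414, 'cx': 259.2560203203566, 'cy': 189.7959467101096, 'origin': array([0.12860223, 0.64282562, 0.37303813]), 'rotation': array([0.80099088, 0.5765072 , 0.093837  , 0.1313304 ])}
```

View pics/side0.png

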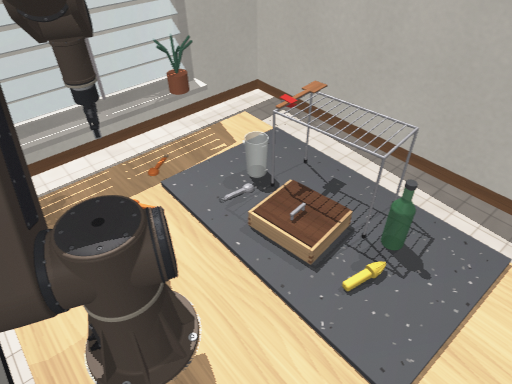

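View pics/top0.png

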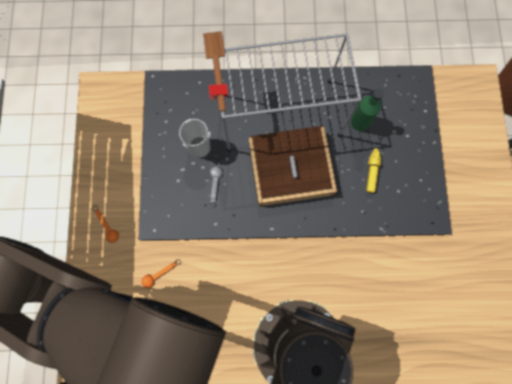

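View pics/wrist0.png

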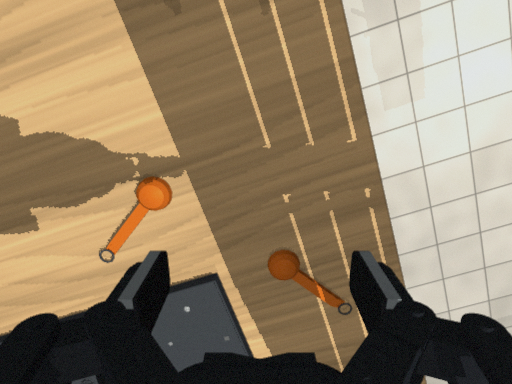

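Candidates for the spoons: bare steel in top (215,183); orange ones at top (105,223) and (160,273), which are look-alikes. Candidates for the reamer: only the yellow one, top (374,170). The pictures also show the box with its cover almost shut (top 292,165), the rack behind it, the bottle at top (366,112) and the cup at top (195,138).

```bash
cat > h.py <<'E'
import numpy as np, cv2
from scipy.spatial.transform import Rotation as R
import json
CAL={'side':dict(f=372.01187,cx=254.09426,cy=191.53218,o=[-0.08978435,-0.55873321,0.89660711],q=[0.85118796,-0.31715905,0.13901594,-0.39441571]),
'top':dict(f=452.58817,cx=251.94108,cy=181.58064,o=[0.18392536,0.1351988,1.49208655],q=[-0.69584496,0.70923061,-0.0795124,0.08043328])}
def C(n,c=None):
    if c is not None: return dict(f=c['fx'],cx=c['cx'],cy=c['cy'],o=c['origin'],q=c['rotation'])
    return CAL[n]
def ray(c,u,v):
    d=R.from_quat(c['q']).apply(np.array([(u-c['cx'])/c['f'],(v-c['cy'])/c['f'],1.0])); return np.array(c['o']),d
def onz(c,u,v,z):
    o,d=ray(c,u,v); return o+d*(z-o[2])/d[2]
def proj(c,p):
    x=R.from_quat(c['q']).inv().apply(np.array(p)-np.array(c['o'])); return np.array([c['f']*x[...,0]/x[...,2]+c['cx'],c['f']*x[...,1]/x[...,2]+c['cy']]).T
def tri(c1,p1,c2,p2):
    o1,d1=ray(c1,*p1);o2,d2=ray(c2,*p2)
    A=np.stack([d1,-d2],1); t=np.linalg.lstsq(A,o2-o1,rcond=None)[0]
    a=o1+d1*t[0];b=o2+d2*t[1]; return (a+b)/2,np.linalg.norm(a-b)
E
python3 - <<'E'
from h import *
im=cv2.imread('pics/top0.png'); s=cv2.imread('pics/side0.png')
cv2.imwrite('pics/topcrop.png',cv2.resize(im[60:215,150:420],None,fx=2.9,fy=2.9,interpolation=cv2.INTER_CUBIC))
cv2.imwrite('pics/sidecrop.png',cv2.resize(s[90:310,210:430],None,fx=2.7,fy=2.7,interpolation=cv2.INTER_CUBIC))
for n,i in(('top',im),('side',s)):
    hsv=cv2.cvtColor(i,cv2.COLOR_BGR2HSV)
    m=cv2.inRange(hsv,(22,130,110),(35,255,255))
    k,l,st,ce=cv2.connectedComponentsWithStats(m)
    j=1+np.argmax(st[1:,4]); print(n,st[j],ce[j])
    pts=np.argwhere(l==j)[:,::-1].astype(float)
    # pixels to plane z=0.039
    P=np.array([onz(C(n),u,v,0.039)[:2] for u,v in pts])
    r=cv2.minAreaRect((P*1000).astype(np.float32)); print(r)
    mu=P.mean(0);_,_,V=np.linalg.svd(P-mu);t=(P-mu)@V[0];w=(P-mu)@V[1]
    print(mu,V[0],t.min(),t.max())
    for a in np.linspace(t.min(),t.max(),9)[:-1]:
        b=(t>=a)&(t<a+(t.max()-t.min())/8); print(round(a,3),round(np.ptp(w[b]),3),end=' | ')
    print()
E
```

```text
top [367 148  14  45 409] [373.20782396 170.06845966]
((552.1483154296875, -266.76409912109375), (39.92808151245117, 152.13760375976562), 74.94282531738281)
[ 0.55063073 -0.26831025] [-0.97865746  0.20549837] -0.07728599460754922 0.07525631845711651
-0.077 0.024 | -0.058 0.034 | -0.039 0.04 | -0.02 0.031 | -0.001 0.03 | 0.018 0.029 | 0.037 0.03 | 0.056 0.027 | 
side [343 262  43  29 517] [364.28433269 274.82591876]
((553.0413208007812, -267.1794738769531), (42.21881103515625, 160.1189422607422), 84.62560272216797)
[ 0.55146059 -0.26573169] [-0.99088033  0.13474487] -0.08185485354693497 0.0781578840455394
-0.082 0.024 | -0.062 0.036 | -0.042 0.042 | -0.022 0.037 | -0.002 0.031 | 0.018 0.031 | 0.038 0.031 | 0.058 0.03 |
```

View pics/topcrop.png

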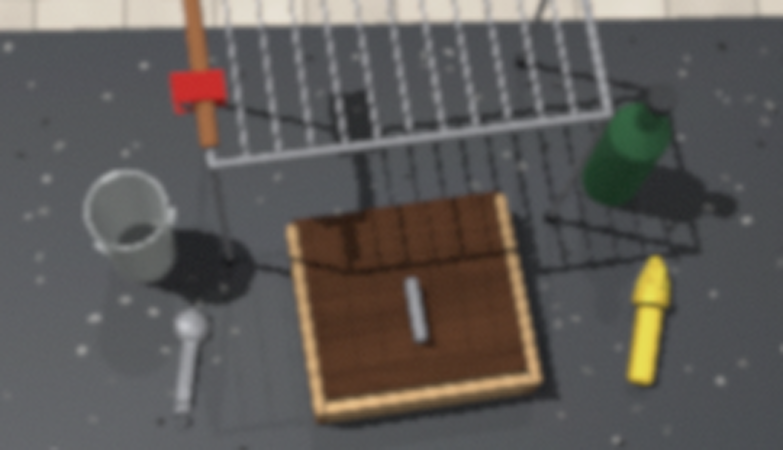

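View pics/sidecrop.png

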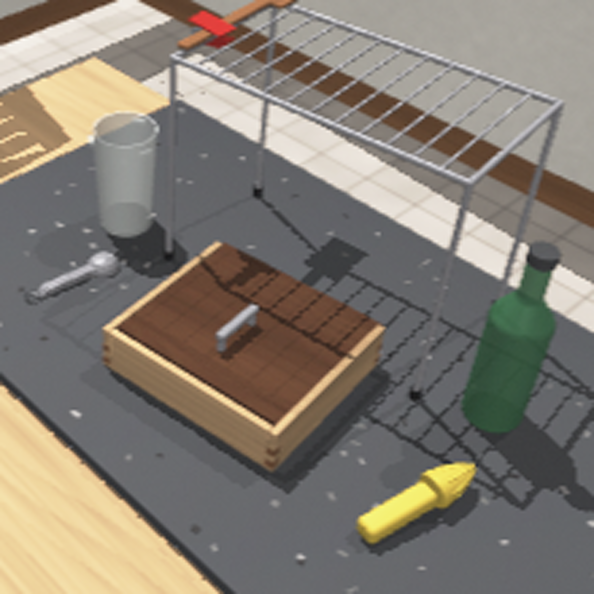

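The crops confirm the choice: bare steel nested spoons at top ≈(215,183), bowls toward the back, and the single yellow reamer with its tip toward the back. Next I measure the box, handle and spoons.

```bash
python3 - <<'E'
from h import *
T=C('top');S=C('side')
f=lambda x,y:(x/2.9+150-.35,y/2.9+60-.35)
g=lambda x,y:(x/2.7+210-.35,y/2.7+90-.35)
names=['FL','FR','BL','BR']
tp=[f(318,408),f(541,376),f(288,226),f(506,195)]
sp=[g(104,328),g(273,432),g(218,243),g(383,325)]
for n,a,b in zip(names,tp,sp):
    print(n,onz(T,*a,.08),onz(S,*b,.08),tri(T,a,S,b))
print('handle')
for a,b in ((f(411,279),g(255,311)),(f(422,341),g(222,341))):
    print(onz(T,*a,.103),onz(S,*b,.103),tri(T,a,S,b))
print('rack front corners')
for a,b in ((f(212,160),g(174,58)),(f(608,115),g(468,182))):
    print(tri(T,a,S,b))
print('cup/bottle')
print('bottle base', onz(S,*g(495,418),.02)); print('bottle cap',onz(T,*f(658,97),.26))
print('cup top',onz(T,*f(130,212),.175), 'side top',onz(S,*g(127,130),.175))
print('spoons')
for a,b,z in ((f(191,324),g(105,263),.03),(f(183,412),g(35,294),.025)):
    print(onz(T,*a,z),onz(S,*b,z),tri(T,a,S,b))
for n in('top','side'):
    i=cv2.imread(f'pics/{n}0.png');hsv=cv2.cvtColor(i,cv2.COLOR_BGR2HSV)
    x0,y0,x1,y1=(203,160,226,206) if n=='top' else (215,178,258,204)
    m=np.zeros(i.shape[:2],np.uint8); m[y0:y1,x0:x1]=((hsv[y0:y1,x0:x1,2]>95)*255)
    k,l,st,ce=cv2.connectedComponentsWithStats(m);j=1+np.argmax(st[1:,4]);print(n,st[j])
    P=np.array([onz(C(n),u,v,0.025)[:2] for v,u in np.argwhere(l==j)])
    print(cv2.minAreaRect((P*1000).astype(np.float32)))
E
```

```text
FL [0.44812305 0.11176005 0.08      ] [0.4452093 0.1133638 0.08     ] (array([0.44660358, 0.11255622, 0.0803026 ]), np.float64(0.0032780510550764553))
FR [ 0.47913492 -0.13407244  0.08      ] [ 0.4773376  -0.12644091  0.08      ] (array([ 0.47534284, -0.13114023,  0.08680601]), np.float64(0.005543105461706081))
BL [0.6576875  0.14097279 0.08      ] [0.65844389 0.1383443  0.08      ] (array([0.65927922, 0.14042928, 0.07793623]), np.float64(0.002032541990359438))
BR [ 0.68971973 -0.1070754   0.08      ] [ 0.69492278 -0.09943695  0.08      ] (array([ 0.68586092, -0.10513192,  0.08985827]), np.float64(0.0007710666094430449))
handle
[0.58608387 0.00662614 0.103     ] [5.80462727e-01 3.83512907e-04 1.03000000e-01] (array([0.5880841 , 0.00613567, 0.09458442]), np.float64(0.0010041030992179617))
[ 0.51573029 -0.00265568  0.103     ] [ 0.51641279 -0.00968108  0.103     ] (array([ 0.51911793, -0.00449566,  0.09664565]), np.float64(0.004316377095931041))
rack front corners
(array([0.64232787, 0.21120311, 0.32320434]), np.float64(0.0016644935809248607))
(array([ 0.67940294, -0.16587936,  0.32743728]), np.float64(0.00026029979699463817))
cup/bottle
bottle base [ 0.72489205 -0.2471247   0.02      ]
bottle cap [ 0.7263724  -0.23494627  0.26      ]
cup top [0.64464874 0.30723244 0.175     ] side top [0.65010211 0.30781725 0.175     ]
spoons
[0.5584278 0.2546938 0.03     ] [0.56017668 0.25101047 0.03      ] (array([0.56061703, 0.25412794, 0.02724223]), np.float64(0.0033059311115789143))
[0.45675603 0.26424872 0.025     ] [0.45470019 0.26776124 0.025     ] (array([0.45473833, 0.26477157, 0.02755669]), np.float64(0.00340044734749108))
top [203 164  19  42 529]
((515.4549560546875, 266.7613830566406), (59.74459457397461, 140.171875), 89.81114959716797)
side [215 178  43  26 992]
((516.8819580078125, 275.08721923828125), (139.9524688720703, 159.67291259765625), 48.63438415527344)
```

```bash
cat >> h.py <<'E'
def tool(az,tilt=0):
    """tool-x azimuth (deg) when vertical; tilt deg: fingers lean toward -tool x (away from camera)"""
    a=np.radians(az); x=np.array([np.cos(a),np.sin(a),0]);z=np.array([0,0,-1.]);y=np.cross(z,x)
    return R.from_matrix(np.stack([x,y,z],1))*R.from_rotvec([0,-np.radians(tilt),0])
def plan(s,p,r):
    r0=R.from_quat(s['tool_rot']); d=r0.inv().apply(np.array(p)-s['eef_pos']); w=(r0.inv()*r).as_rotvec()
    print('xyz',np.round(d/.5,3).tolist(),'rot',np.round(w/2,3).tolist(),'rows>=',round(np.linalg.norm(d)/.0417,1),round(np.degrees(np.linalg.norm(w))/7.16,1))
def grasp(g,r): # TCP from grasp point
    return np.array(g)+r.apply([0,0,.005])
def st(s):
    m=R.from_quat(s['tool_rot']).as_matrix()
    print('t',round(s['clock'],2),'p',s['eef_pos'].round(4),'x az',np.degrees(np.arctan2(m[1,0],m[0,0])).round(1),'z',m[:,2].round(3),'F',s['contact_force'].round(1),'op',round(s['opening'],3),'q',s['joint_pos'].round(2))
E
python3 - <<'E'
from h import *
from station import arm,eyes
s=arm.sense();st(s)
c=eyes.calibration('wrist');r=R.from_quat(s['tool_rot'])
print((r.inv()*R.from_quat(c['rotation'])).as_matrix().round(3), r.inv().apply(c['origin']-s['eef_pos']))
plan(s,(.46,.25,.26),tool(174.5))
E
```

```text
t 0.15 p [0.206  0.6162 0.2448] x az 161.5 z [-0.    -0.001 -1.   ] F [-0.3 -0.8  0.9] op 0.999 q [ 1.2   0.48  1.6  -0.    1.07 -0.05]
[[-0.001 -0.948 -0.319]
 [ 1.    -0.    -0.   ]
 [ 0.    -0.319  0.948]] [ 0.08190091  0.00064124 -0.12827712]
xyz [-0.714, -0.533, -0.03] rot [-0.0, -0.0, -0.113] rows>= 10.7 1.8
```

Emit:
move_arm(xyz=[[-0.714, -0.533, -0.03], [-0.714, -0.533, -0.03], [-0.714, -0.533, -0.03], [-0.714, -0.533, -0.03], [-0.714, -0.533, -0.03], [-0.714, -0.533, -0.03], [-0.714, -0.533, -0.03], [-0.714, -0.533, -0.03], [-0.714, -0.533, -0.03], [-0.714, -0.533, -0.03], [-0.714, -0.533, -0.03], [-0.714, -0.533, -0.03]], rotation=[[0, 0, -0.113], [0, 0, -0.113], [0, 0, -0.113], [0, 0, -0.113], [0, 0, -0.113], [0, 0, -0.113], [0, 0, -0.113], [0, 0, -0.113], [0, 0, -0.113], [0, 0, -0.113], [0, 0, -0.113], [0, 0, -0.113]], claw=1)

```text
clock: 1.15
eef_pos: [0.463, 0.2465, 0.2605]
tool_rot: [0.05, 0.999, -0.0, 0.001]
contact_force: [0.0, 0.3, -0.3]
opening: 1.003
```

```bash
cat > look.py <<'E'
import sys,pickle
from h import *
from station import arm,eyes
n=sys.argv[1]; cams=sys.argv[2:] or ['wrist']
for k in cams:
    c=eyes.calibration(k); im=eyes.get_image(k)
    cv2.imwrite(f'pics/{n}_{k}.png',im); pickle.dump(c,open(f'pics/{n}_{k}.pkl','wb'))
st(arm.sense())
E
python3 look.py a
```

```text
t 1.2 p [0.4617 0.2482 0.2603] x az 174.2 z [ 0. -0. -1.] F [-0.5  0.2 -0.7] op 1.002 q [ 0.44  0.29  1.87 -0.    0.99 -1.03]
```

View pics/a_wrist.png

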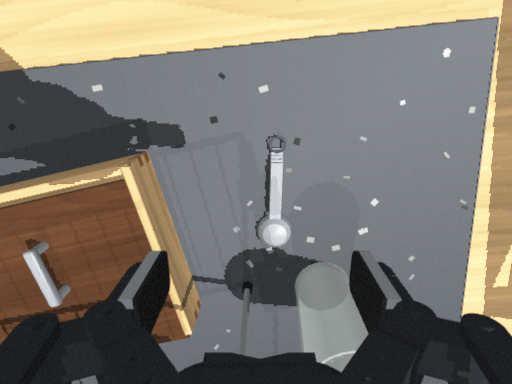

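The wrist view shows the steel spoons, with the tail ring at (276,143) and the bowl at (274,232). Also visible are the box's front-left corner at about (147,152), the handle bar from (30,253) to (55,303), the cup, and the rack leg foot at (247,286).

```bash
python3 - <<'E'
from h import *
import pickle
c=C(0,pickle.load(open('pics/a_wrist.pkl','rb')));im=cv2.imread('pics/a_wrist.png')
cv2.imwrite('pics/a1.png',cv2.resize(im[125:260,225:325],None,fx=4.4,fy=4.4,interpolation=cv2.INTER_CUBIC))
cv2.imwrite('pics/a2.png',cv2.resize(im[140:350,0:210],None,fx=2.8,fy=2.8,interpolation=cv2.INTER_CUBIC))
E
```

```text
(no output)
```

View pics/a1.png

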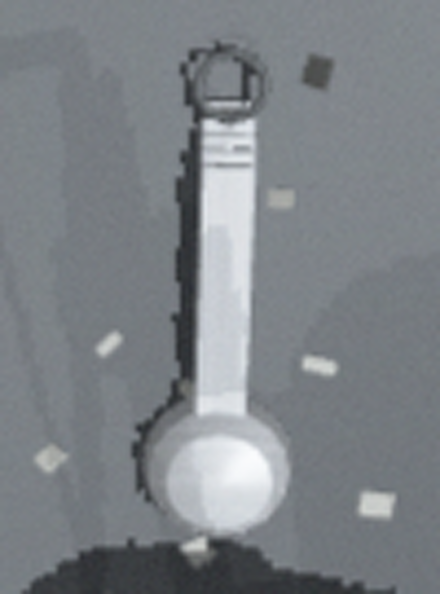

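View pics/a2.png

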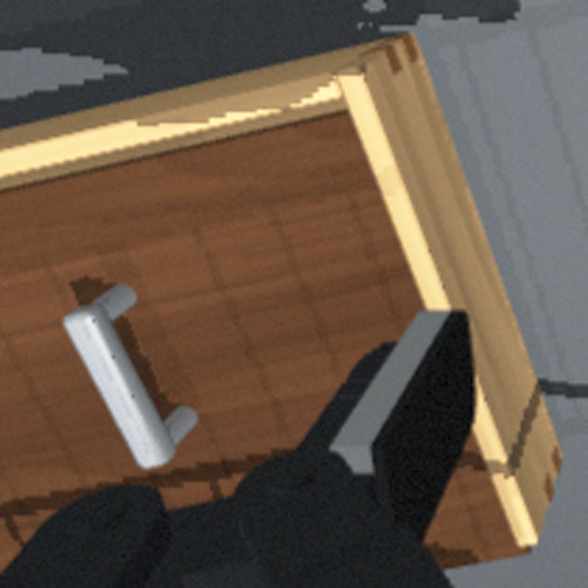

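```bash
python3 - <<'E'
from h import *
import pickle
c=C(0,pickle.load(open('pics/a_wrist.pkl','rb')))
a1=lambda x,y,z:onz(c,x/4.4+225-.4,y/4.4+125-.4,z)
a2=lambda x,y,z:onz(c,x/2.8-.3,y/2.8+140-.3,z)
h1=a1(228,130,.03);h2=a1(222,405,.03);print('handle',h1,h2,np.degrees(np.arctan2(*(h2-h1)[1::-1])))
print('widths',np.linalg.norm(a1(200,250,.03)-a1(252,250,.03)))
b=a1(217,466,.025);print('bowl c',b,'bowl end',a1(215,536,.022),'tail',a1(229,45,.022))
e1=a2(85,312,.103);e2=a2(155,460,.103);print('bar',e1,e2,(e1+e2)/2,np.linalg.norm(e2-e1),np.degrees(np.arctan2(*(e2-e1)[1::-1])))
print('bot corner FL',a2(410,38,.02),'BL bot',a2(560,460,.02),'top FL',a2(362,68,.08),'BL top',a2(528,547,.08))
print('inner cov edge (front wall line inner) ',a2(350,110,.077),a2(0,188,.077))
E
```

```text
handle [0.46067284 0.26697616 0.03      ] [0.5385982  0.25878157 0.03      ] -6.003126091304203
widths 0.014028626743471311
bowl c [0.55970286 0.25577539 0.025     ] bowl end [0.58390852 0.25322757 0.022     ] tail [0.43982546 0.26938687 0.022     ]
bar [0.5197033  0.00583811 0.103     ] [0.58549011 0.01139247 0.103     ] [0.55259671 0.00861529 0.103     ] 0.06602087607254607 4.826021235939796
bot corner FL [0.44633841 0.11373809 0.02      ] BL bot [0.66502619 0.1424742  0.02      ] top FL [0.4447973  0.11732678 0.08      ] BL top [0.66255908 0.13965623 0.08      ]
inner cov edge (front wall line inner)  [0.46053862 0.10791983 0.077     ] [ 0.47749762 -0.03135651  0.077     ]
```

```bash
python3 - <<'E'
from h import *
from station import arm
plan(arm.sense(),(.498,-.004,.183),tool(187.2,32))
E
```

```text
xyz [-0.123, -0.494, 0.155] rot [-0.032, -0.278, -0.11] rows>= 6.4 4.8
```

Emit:
move_arm(xyz=[[-0.123, -0.494, 0.155], [-0.123, -0.494, 0.155], [-0.123, -0.494, 0.155], [-0.123, -0.494, 0.155], [-0.123, -0.494, 0.155], [-0.123, -0.494, 0.155], [-0.123, -0.494, 0.155], [-0.123, -0.494, 0.155], [-0.123, -0.494, 0.155], [-0.123, -0.494, 0.155]], rotation=[[-0.032, -0.278, -0.11], [-0.032, -0.278, -0.11], [-0.032, -0.278, -0.11], [-0.032, -0.278, -0.11], [-0.032, -0.278, -0.11], [-0.032, -0.278, -0.11], [-0.032, -0.278, -0.11], [-0.032, -0.278, -0.11], [-0.032, -0.278, -0.11], [-0.032, -0.278, -0.11]])

```text
clock: 2.03
eef_pos: [0.4878, 0.0932, 0.212]
tool_rot: [-0.064, 0.965, 0.05, 0.25]
contact_force: [0.0, 0.7, -0.4]
opening: 1.002
```

```bash
python3 look.py b
```

```text
t 2.08 p [0.488  0.0924 0.2119] x az -173.3 z [ 0.477  0.127 -0.869] F [-0.8  0.1 -0.6] op 1.001 q [ 0.05  0.16  2.38  0.81  0.14 -2.43]
```

View pics/b_wrist.png

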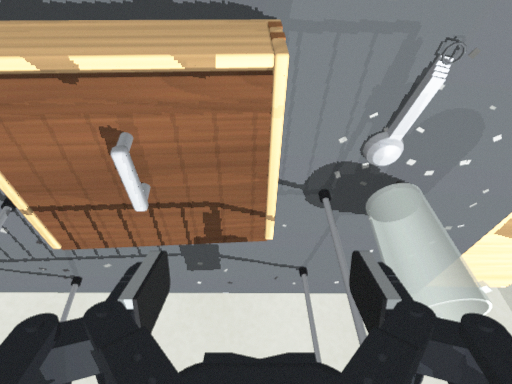

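```bash
cat >> h.py <<'E'
def fk(q,P):
    d1,a2,a3,L,dy,e3=P
    R1=R.from_euler('z',q[0]);R2=R1*R.from_euler('y',q[1]);R3=R2*R.from_euler('y',q[2])
    R6=R3*R.from_euler('z',q[3])*R.from_euler('y',q[4])*R.from_euler('z',q[5]+np.pi/2)
    p=np.array([0,0,d1])+R1.apply([0,dy,0])+R2.apply([0,0,a2])+R3.apply([e3,0,a3])+R6.apply([0,0,L])
    return p,R6
E
python3 - <<'E'
from h import *
from station import arm
from scipy.optimize import least_squares
s=arm.sense();print(repr(s['joint_pos']),s['eef_pos'],s['tool_rot'])
D=[([1.20141865e+00,4.80841585e-01,1.59683169e+00,0,1.06506747,-4.65965206e-02],[0.20602175,0.6161063,0.24468176],[0.160698,.987003,-.00055879,-.0001322],1),
([.44,.29,1.87,0,.99,-1.03],[.4617,.2482,.2603],None,.1),(s['joint_pos'],s['eef_pos'],s['tool_rot'],1)]
for q,p,r,w in D:
    if r is not None: print('roterr',(fk(q,[0]*6)[1].inv()*R.from_quat(r)).magnitude())
f=lambda P:np.concatenate([w*(fk(q,P)[0]-p) for q,p,r,w in D]+[1e-4*(P-np.array([.3,.6,.45,.3,.03,0]))])
o=least_squares(f,[.3,.6,.45,.3,.03,0]);print(o.x,f(o.x).round(4))
E
```

```text
array([ 0.05234417,  0.15665119,  2.37988253,  0.80925393,  0.1410618 ,
       -2.43196137]) [0.48798413 0.09235694 0.21185988] [-0.06554489  0.96459589  0.04874392  0.25076418]
roterr 3.154088915962401e-05
roterr 2.5498074819632897e-16
[0.31729369 0.59732171 0.44494218 0.35752999 0.03030165 0.03275808] [ 0.      0.      0.     -0.0005  0.     -0.0003  0.     -0.     -0.
  0.     -0.     -0.      0.      0.      0.    ]
```

```bash
cat >> h.py <<'E'
PF=[0.31729369,0.59732171,0.44494218,0.35752999,0.03030165,0.03275808]
from scipy.optimize import least_squares
LO=np.array([-2.75,-.82,.23,-1.56,.09,-2.92]);HI=np.array([2.75,2.05,2.67,4.7,2.69,2.92])
def ik(p,r,q0):
    f=lambda q:np.concatenate([(fk(q,PF)[0]-p)*5,(fk(q,PF)[1].inv()*r).as_rotvec()])
    o=least_squares(f,np.clip(q0,LO+.01,HI-.01),bounds=(LO,HI));return o.x,np.linalg.norm(o.fun)
E
python3 - <<'E'
from h import *
b=np.array([.5712,.004]);a=np.radians(7.2);ux=np.array([np.cos(a),np.sin(a)])
for hx in(-.02,.02,.06,.125):
  for t in (0,10,15,20,25,32):
    r=tool(187.2,t);p=grasp([*(b+hx*ux),.102],r)
    res=[]
    for q0 in([0,.3,2.1,0,.5,-1.6],[0,.3,2.3,3.1,.4,1.5],[0,.3,2.3,1.5,.3,-3]):
        q,e=ik(p,r,q0);res.append((q.round(2).tolist() if e<1e-3 else 'x'))
    print(hx,t,res)
E
```

```text
-0.02 0 [[-0.05, 0.54, 1.95, -0.0, 0.65, -1.75], 'x', [-0.05, 0.54, 1.95, -0.0, 0.65, -1.75]]
-0.02 10 [[-0.07, 0.49, 2.09, 0.09, 0.39, -1.85], 'x', [-0.07, 0.49, 2.09, 0.09, 0.39, -1.85]]
-0.02 15 [[-0.09, 0.48, 2.16, 0.22, 0.25, -1.99], 'x', [-0.09, 0.48, 2.16, 0.22, 0.25, -1.99]]
-0.02 20 [[-0.1, 0.47, 2.23, 0.66, 0.13, -2.44], 'x', [-0.1, 0.47, 2.23, 0.66, 0.13, -2.44]]
-0.02 25 ['x', [-0.12, 0.48, 2.3, 2.08, 0.12, 2.41], 'x']
-0.02 32 ['x', [-0.14, 0.5, 2.39, 2.69, 0.33, 1.77], 'x']
0.02 0 [[-0.04, 0.58, 1.86, -0.0, 0.7, -1.74], 'x', [-0.04, 0.58, 1.86, -0.0, 0.7, -1.74]]
0.02 10 [[-0.06, 0.53, 2.0, 0.08, 0.44, -1.82], 'x', [-0.06, 0.53, 2.0, 0.08, 0.44, -1.82]]
0.02 15 [[-0.07, 0.51, 2.07, 0.17, 0.3, -1.92], 'x', [-0.07, 0.51, 2.07, 0.17, 0.3, -1.92]]
0.02 20 [[-0.08, 0.5, 2.14, 0.44, 0.17, -2.2], 'x', [-0.08, 0.5, 2.14, 0.44, 0.17, -2.2]]
0.02 25 ['x', [-0.1, 0.5, 2.21, 1.59, 0.09, 2.92], 'x']
0.02 32 ['x', [-0.12, 0.52, 2.3, 2.63, 0.26, 1.86], 'x']
0.06 0 [[-0.03, 0.63, 1.76, -0.0, 0.75, -1.73], 'x', [-0.03, 0.63, 1.76, 0.0, 0.75, -1.73]]
0.06 10 [[-0.05, 0.57, 1.91, 0.06, 0.
[... 211 characters left out ...]
0.54, 2.05, 0.31, 0.22, -2.06]]
0.06 25 [[-0.08, 0.54, 2.12, 1.01, 0.1, -2.77], 'x', [-0.08, 0.54, 2.12, 1.01, 0.1, -2.77]]
0.06 32 ['x', [-0.09, 0.55, 2.22, 2.54, 0.21, 1.97], 'x']
0.125 0 [[-0.02, 0.7, 1.6, 0.0, 0.84, -1.71], 'x', [-0.02, 0.7, 1.6, -0.0, 0.84, -1.71]]
0.125 10 [[-0.03, 0.64, 1.76, 0.05, 0.58, -1.76], 'x', [-0.03, 0.64, 1.76, 0.05, 0.58, -1.76]]
0.125 15 [[-0.04, 0.61, 1.83, 0.1, 0.44, -1.82], 'x', [-0.04, 0.61, 1.83, 0.1, 0.44, -1.82]]
0.125 20 [[-0.04, 0.6, 1.91, 0.2, 0.3, -1.92], 'x', [-0.04, 0.6, 1.91, 0.2, 0.3, -1.92]]
0.125 25 [[-0.05, 0.59, 1.98, 0.49, 0.16, -2.22], 'x', [-0.05, 0.59, 1.98, 0.49, 0.16, -2.22]]
0.125 32 ['x', [-0.07, 0.6, 2.07, 2.21, 0.13, 2.33], 'x']
```

Tilting 32° near the front puts the wrist at its singular limit (q5 0.14). I'll grip the bar near its front end instead, with little tilt at first and more further back. First I check which poses can be reached.

```bash
python3 - <<'E'
from h import *
b=np.array([.5712,.004]);a=np.radians(7.2);ux=np.array([np.cos(a),np.sin(a)])
for hx in(-.04,.0,.04,.085,.105):
  for t in (5,10,15,20,22,25,27):
    r=tool(187.2,t);p=grasp([*(b+hx*ux),.102],r)
    q,e=ik(p,r,[0,.3,2.1,0,.5,-1.6]);print(hx,t,q.round(2).tolist() if e<1e-3 else 'x',end=' | ')
  print()
c=C(0,__import__('pickle').load(open('pics/b_wrist.pkl','rb')))
im=cv2.imread('pics/b_wrist.png')
cv2.imwrite('pics/b1.png',cv2.resize(im[0:270,0:310],None,fx=2.2,fy=2.2,interpolation=cv2.INTER_CUBIC))
E
```

```text
-0.04 5 [-0.07, 0.49, 2.07, 0.04, 0.5, -1.8] | -0.04 10 [-0.08, 0.47, 2.14, 0.1, 0.36, -1.87] | -0.04 15 [-0.1, 0.46, 2.2, 0.25, 0.23, -2.03] | -0.04 20 [-0.11, 0.45, 2.27, 0.84, 0.11, -2.63] | -0.04 22 x | -0.04 25 x | -0.04 27 x | 
0.0 5 [-0.06, 0.53, 1.98, 0.03, 0.55, -1.78] | 0.0 10 [-0.07, 0.51, 2.05, 0.08, 0.41, -1.84] | 0.0 15 [-0.08, 0.49, 2.12, 0.19, 0.28, -1.95] | 0.0 20 [-0.09, 0.49, 2.19, 0.53, 0.15, -2.3] | 0.0 22 [-0.1, 0.49, 2.21, 0.91, 0.11, -2.68] | 0.0 25 x | 0.0 27 x | 
0.04 5 [-0.04, 0.57, 1.88, 0.03, 0.6, -1.76] | 0.04 10 [-0.05, 0.55, 1.96, 0.07, 0.46, -1.81] | 0.04 15 [-0.06, 0.53, 2.03, 0.15, 0.33, -1.9] | 0.04 20 [-0.07, 0.52, 2.1, 0.37, 0.19, -2.12] | 0.04 22 [-0.08, 0.52, 2.13, 0.57, 0.14, -2.33] | 0.04 25 x | 0.04 27 x | 
0.085 5 [-0.03, 0.62, 1.78, 0.02, 0.66, -1.74] | 0.085 10 [-0.04, 0.59, 1.85, 0.06, 0.52, -1.78] | 0.085 15 [-0.05, 0.57, 1.93, 0.12, 0.39, -1.85] | 0.085 20 [-0.06, 0.56, 2.0, 0.26, 0.25, -1.99] | 0.085 22 [-0.06, 0.56, 2.03, 0.37, 0.19, -2.11] | 0.085 25 [-0.07, 0.56, 2.07, 0.75, 0.12, -2.49] | 0.085 27 x | 
0.105 5 [-0.03, 0.64, 1.73, 0.02, 0.68, -1.74] | 0.105 10 [-0.03, 0.62, 1.81, 0.05, 0.55, -1.77] | 0.105 15 [-0.04, 0.59, 1.88, 0.11, 0.41, -1.83] | 0.105 20 [-0.05, 0.58, 1.95, 0.23, 0.27, -1.95] | 0.105 22 [-0.05, 0.58, 1.98, 0.32, 0.22, -2.05] | 0.105 25 [-0.06, 0.57, 2.02, 0.6, 0.14, -2.33] | 0.105 27 [-0.06, 0.57, 2.05, 1.02, 0.1, -2.75] |
```

View pics/b1.png

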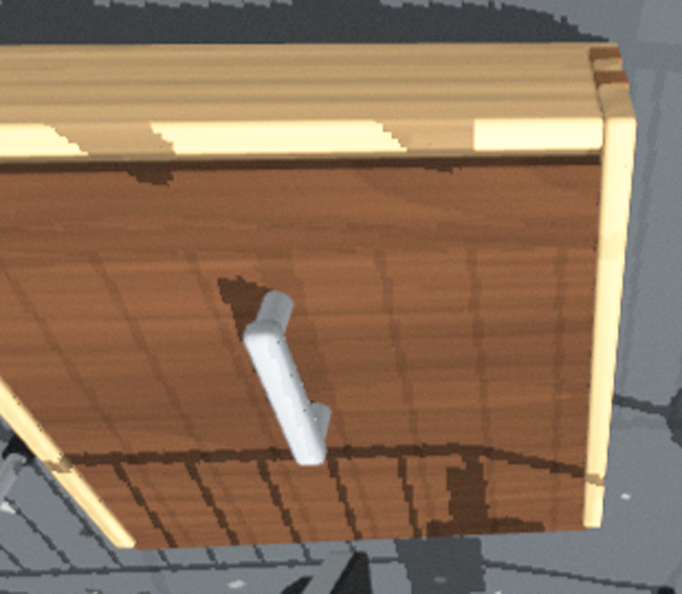

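The crop shows the cover shut, with the bar's top face running from (262,333) to (312,452).

```bash
python3 - <<'E'
from h import *
import pickle
from station import arm
c=C(0,pickle.load(open('pics/b_wrist.pkl','rb')))
k=lambda x,y,z:onz(c,x/2.2-.3,y/2.2-.3,z)
e1=k(262,330,.103);e2=k(311,450,.103);print('bar',e1,e2,(e1+e2)/2,np.linalg.norm(e2-e1),np.degrees(np.arctan2(*(e2-e1)[1::-1])))
print('cover-front edge',k(602,160,.077),k(0,170,.077),'corner top FL',k(634,120,.08),'back corners',k(602,527,.08),k(133,546,.08))
g=(e1+e2)/2
ux=np.array([np.cos(.1257),np.sin(.1257)])
r=tool(187.2,10)
h=[*(np.array([.5515,.003])-.02*ux),.102]
plan(arm.sense(),grasp(h,r)-r.apply([0,0,.075]),r)
print(grasp(h,r)-r.apply([0,0,.075]))
E
```

```text
bar [0.51735238 0.00239158 0.103     ] [0.5786162  0.01048278 0.103     ] [0.54798429 0.00643718 0.103     ] 0.061795816129635445 7.523591635175713
cover-front edge [0.45939159 0.10807323 0.077     ] [ 0.48349633 -0.07262622  0.077     ] corner top FL [0.44434973 0.11477238 0.08      ] back corners [0.66117565 0.14479834 0.08      ] [ 0.69094306 -0.0941732   0.08      ]
xyz [0.004, -0.199, 0.078] rot [0.033, 0.169, 0.002] rows>= 2.6 2.8
[ 0.51959827 -0.00103086  0.17093654]
```

Emit:
move_arm(xyz=[[0.004, -0.195, 0.078], [0.004, -0.195, 0.078], [0.004, -0.195, 0.078], [0.004, -0.195, 0.078], [0.004, -0.195, 0.078], [0.004, -0.195, 0.078], [0.004, -0.195, 0.078]], rotation=[[0.033, 0.169, 0.002], [0.033, 0.169, 0.002], [0.033, 0.169, 0.002], [0.033, 0.169, 0.002], [0.033, 0.169, 0.002], [0.033, 0.169, 0.002], [0.033, 0.169, 0.002]])

```text
clock: 2.67
eef_pos: [0.519, 0.0017, 0.1704]
tool_rot: [-0.06, 0.994, 0.007, 0.085]
contact_force: [-0.5, 0.4, 0.3]
opening: 1.003
```

```bash
python3 look.py c; python3 look.py c top
```

```text
t 2.72 p [0.5184 0.0021 0.1706] x az -173.0 z [ 0.169  0.024 -0.985] F [ 0.1  0.6 -0. ] op 1.001 q [-0.08  0.33  2.11  0.07  0.54 -1.83]
t 2.77 p [0.5182 0.0022 0.1708] x az -173.0 z [ 0.17   0.024 -0.985] F [-0.2 -0.8  1. ] op 0.997 q [-0.08  0.33  2.11  0.07  0.54 -1.83]
```

View pics/c_wrist.png

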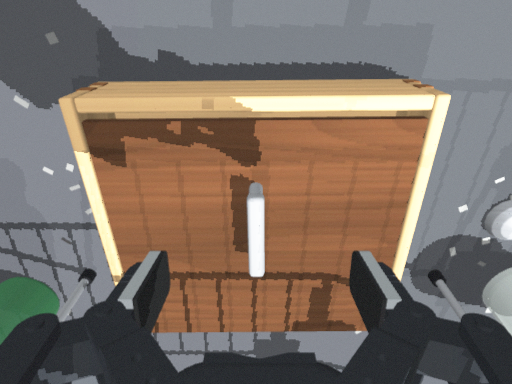

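```bash
python3 - <<'E'
from h import *
import pickle
from station import arm
c=C(0,pickle.load(open('pics/c_wrist.pkl','rb')))
k=lambda x,y,z:onz(c,x,y,z)
e1=k(256.5,193,.103);e2=k(257,274,.103);m=(e1+e2)/2;print('bar',e1,e2,m,np.linalg.norm(e2-e1),np.degrees(np.arctan2(*(e2-e1)[1::-1])))
A=k(64,98,.08);B=k(448,98,.08);print(A,B,np.linalg.norm(A-B),np.degrees(np.arctan2((A-B)[0],-(A-B)[1])), 'front mid',(A+B)/2)
ux=np.array([np.cos(.1257),np.sin(.1257),0]);print('origin',(A+B)/2+.11*ux,'handle from box',(A+B)/2+.09*ux)
r=tool(187.2,10);h=m-.02*ux;h[2]=.102
s=arm.sense()
plan(s,grasp(h,r),r); print(grasp(h,r))
E
```

```text
bar [5.16379984e-01 3.29693523e-04 1.03000000e-01] [0.5858572  0.00886061 0.103     ] [0.55111859 0.00459515 0.103     ] 0.06999899937326914 7.000152941204044
[ 0.47557117 -0.12661605  0.08      ] [0.44649749 0.11382189 0.08      ] 0.24218935087774582 6.894713728373051 front mid [ 0.46103433 -0.00639708  0.08      ]
origin [0.57016645 0.00739354 0.08      ] handle from box [0.55032424 0.00488616 0.08      ]
xyz [-0.002, -0.004, 0.15] rot [0.001, -0.001, -0.002] rows>= 1.8 0.0
[0.53213778 0.00219659 0.09707596]
```

Emit:
move_arm(xyz=[[-0.002, -0.002, 0.05], [-0.002, -0.004, 0.09], [-0.002, -0.004, 0.12], [-0.002, -0.004, 0.14], [-0.002, -0.004, 0.15], [-0.002, -0.004, 0.15], [-0.002, -0.004, 0.15]], rotation=[[0, 0, 0], [0, 0, 0], [0, 0, 0], [0, 0, 0], [0, 0, 0], [0, 0, 0], [0, 0, 0]], force=40)

```text
clock: 3.35
eef_pos: [0.5331, 0.0014, 0.0976]
tool_rot: [-0.061, 0.994, 0.007, 0.086]
contact_force: [-0.4, 0.2, 0.5]
opening: 1.0
```

Emit:
move_arm(xyz=[[0, 0, 0], [0, 0, 0], [0, 0, 0], [0, 0, 0], [0, 0, 0], [0, 0, 0], [0, 0, 0], [0, 0, 0], [0, 0, 0], [0, 0, 0]], rotation=[[0, 0, 0], [0, 0, 0], [0, 0, 0], [0, 0, 0], [0, 0, 0], [0, 0, 0], [0, 0, 0], [0, 0, 0], [0, 0, 0], [0, 0, 0]], claw=0, force=40)

```text
clock: 4.18
eef_pos: [0.5334, 0.001, 0.0974]
tool_rot: [-0.061, 0.994, 0.007, 0.086]
contact_force: [-0.8, -2.0, 6.4]
opening: 0.13
```

```bash
python3 - <<'E'
from h import *
from station import arm
s=arm.sense();st(s)
ux=np.array([np.cos(.123),np.sin(.123),0])
plan(s,s['eef_pos']+.08*ux,R.from_quat(s['tool_rot']))
E
```

```text
t 4.18 p [0.5334 0.001  0.0974] x az -173.0 z [ 0.17   0.024 -0.985] F [-0.8 -2.   6.4] op 0.13 q [-0.08  0.47  2.13  0.1   0.37 -1.87]
xyz [-0.158, 0.0, 0.027] rot [0.0, 0.0, 0.0] rows>= 1.9 0.0
```

Emit:
move_arm(xyz=[[-0.015, 0, 0.003], [-0.035, 0, 0.006], [-0.06, 0, 0.01], [-0.085, 0, 0.015], [-0.11, 0, 0.019], [-0.135, 0, 0.023], [-0.15, 0, 0.026], [-0.158, 0, 0.027], [-0.158, 0, 0.027]], rotation=[[0, 0, 0], [0, 0, 0], [0, 0, 0], [0, 0, 0], [0, 0, 0], [0, 0, 0], [0, 0, 0], [0, 0, 0], [0, 0, 0]])

```text
clock: 4.93
eef_pos: [0.6137, 0.0114, 0.0974]
tool_rot: [-0.061, 0.994, 0.007, 0.086]
contact_force: [0.6, 5.8, 3.2]
opening: 0.124
```

```bash
python3 look.py d top side
python3 - <<'E'
from h import *
im=cv2.imread('pics/d_side.png');im2=cv2.imread('pics/d_top.png')
cv2.imwrite('pics/d1.png',np.hstack([cv2.resize(im[70:290,200:430],(400,383)),cv2.resize(im2[20:220,180:400],(400,383))]))
E
```

```text
t 5.03 p [0.6132 0.0113 0.0974] x az -173.0 z [ 0.17   0.024 -0.985] F [2.5 5.8 1.6] op 0.131 q [-0.05  0.55  1.95  0.07  0.47 -1.8 ]
```

View pics/d1.png

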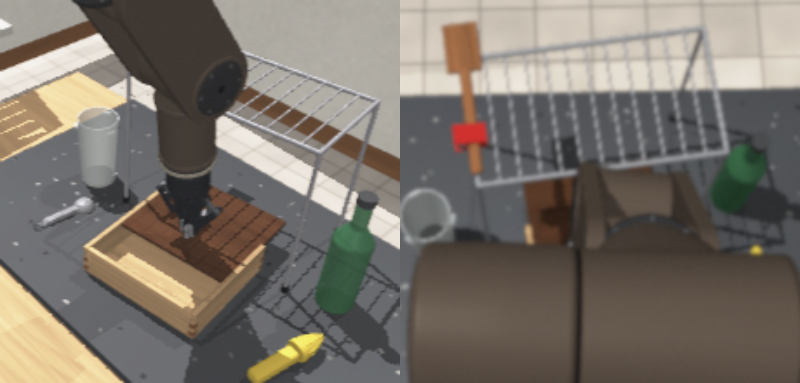

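```bash
python3 - <<'E'
from h import *
from station import arm
s=arm.sense()
ux=np.array([np.cos(.123),np.sin(.123),0])
r0=R.from_quat(s['tool_rot'])
p1=s['eef_pos']+.02*ux
plan(s,p1,r0)
# pivot about grasp point from p1
g=p1-r0.apply([0,0,.005]);r=tool(187,22)
q,e=ik(grasp(g,r),r,s['joint_pos']);print(q.round(2),e)
s2=dict(s);s2['eef_pos']=p1;g2=g+np.array([0,0,.0005])
plan(s2,grasp(g2,r),r);print(g,grasp(g2,r))
E
```

```text
xyz [-0.039, 0.0, 0.007] rot [0.0, 0.0, 0.0] rows>= 0.5 0.0
[-0.07  0.54  2.08  0.44  0.16 -2.18] 1.5114898334750526e-12
xyz [-0.002, -0.0, -0.001] rot [0.002, -0.106, -0.0] rows>= 0.0 1.7
[0.63224518 0.01365932 0.10235464] [0.63410425 0.01388758 0.09821872]
```

Emit:
move_arm(xyz=[[-0.015, 0, 0.003], [-0.03, 0, 0.006], [-0.039, 0, 0.007], [-0.039, 0, 0.007]], rotation=[[0, 0, 0], [0, 0, 0], [0, 0, 0], [0, 0, 0]])

```text
clock: 5.37
eef_pos: [0.6332, 0.0139, 0.0974]
tool_rot: [-0.061, 0.994, 0.007, 0.086]
contact_force: [-0.4, 7.1, 5.6]
opening: 0.127
```

Emit:
move_arm(xyz=[[0, 0, 0], [0, 0, 0], [0, 0, 0], [-0.002, 0, -0.001], [-0.002, 0, -0.001], [-0.002, 0, -0.001], [-0.002, 0, -0.001], [-0.002, 0, -0.001], [-0.002, 0, -0.001]], rotation=[[0, 0, 0], [0, 0, 0], [0, 0, 0], [0, -0.053, 0], [0, -0.106, 0], [0, -0.106, 0], [0, -0.106, 0], [0, -0.106, 0], [0, -0.106, 0]], claw=0.35)

```text
clock: 6.12
eef_pos: [0.634, 0.0135, 0.0982]
tool_rot: [-0.06, 0.98, 0.013, 0.19]
contact_force: [0.8, 0.1, 0.6]
opening: 0.35
```

```bash
python3 - <<'E'
from h import *
from station import arm
s=arm.sense();st(s);r=R.from_quat(s['tool_rot']);print('grasp',s['eef_pos']-r.apply([0,0,.005]))
plan(s,s['eef_pos'],tool(187,22))
E
```

```text
t 6.12 p [0.634  0.0135 0.0982] x az -173.1 z [ 0.371  0.049 -0.927] F [0.8 0.1 0.6] op 0.35 q [-0.07  0.54  2.08  0.46  0.17 -2.2 ]
grasp [0.6321524  0.01321312 0.10288004]
xyz [0.0, 0.0, 0.0] rot [0.002, -0.0, -0.001] rows>= 0.0 0.0
```

Emit:
move_arm(xyz=[[0, 0.001, 0], [0, 0.001, 0], [0, 0.001, 0], [0, 0.001, 0], [0, 0.001, 0], [0, 0.001, 0]], rotation=[[0, 0, 0], [0, 0, 0], [0, 0, 0], [0, 0, 0], [0, 0, 0], [0, 0, 0]], claw=0, force=40)

```text
clock: 6.62
eef_pos: [0.6338, 0.0141, 0.0983]
tool_rot: [-0.06, 0.98, 0.013, 0.191]
contact_force: [1.6, 3.8, 6.1]
opening: 0.125
```

```bash
python3 - <<'E'
from h import *
from station import arm
s=arm.sense();st(s)
ux=np.array([np.cos(.123),np.sin(.123),0])
for d in(.02,.042,.046):plan(s,s['eef_pos']+d*ux,tool(187,22))
E
```

```text
t 6.62 p [0.6338 0.0141 0.0983] x az -173.1 z [ 0.372  0.048 -0.927] F [1.6 3.8 6.1] op 0.125 q [-0.07  0.54  2.08  0.46  0.16 -2.2 ]
xyz [-0.037, 0.0, 0.015] rot [0.001, 0.0, -0.001] rows>= 0.5 0.0
xyz [-0.078, 0.0, 0.032] rot [0.001, 0.0, -0.001] rows>= 1.0 0.0
xyz [-0.085, 0.0, 0.035] rot [0.001, 0.0, -0.001] rows>= 1.1 0.0
```

Emit:
move_arm(xyz=[[-0.015, 0, 0.006], [-0.03, 0, 0.012], [-0.045, 0, 0.018], [-0.06, 0, 0.024], [-0.07, 0, 0.029], [-0.078, 0, 0.032], [-0.081, 0, 0.033], [-0.084, 0, 0.034], [-0.085, 0, 0.035]], rotation=[[0, 0, 0], [0, 0, 0], [0, 0, 0], [0, 0, 0], [0, 0, 0], [0, 0, 0], [0, 0, 0], [0, 0, 0], [0, 0, 0]])

```text
clock: 7.37
eef_pos: [0.6745, 0.0195, 0.0969]
tool_rot: [-0.06, 0.98, 0.014, 0.187]
contact_force: [-45.8, -9.9, 45.3]
opening: 0.129
```

```bash
python3 look.py e side
```

```text
t 7.42 p [0.6747 0.0195 0.0969] x az -173.1 z [ 0.365  0.049 -0.93 ] F [-34.7  -7.   32.6] op 0.128 q [-0.05  0.58  1.98  0.31  0.22 -2.04]
```

View pics/e_side.png

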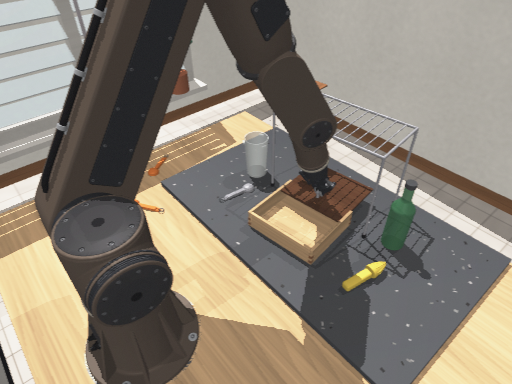

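```bash
python3 - <<'E'
from h import *
from station import arm
im=cv2.imread('pics/e_side.png')
cv2.imwrite('pics/e1.png',cv2.resize(im[80:240,240:400],None,fx=3.75,fy=3.75,interpolation=cv2.INTER_CUBIC))
s=arm.sense();print(s['ft_torque'])
# cover front edge estimate
E
```

```text
[-0.86627618  3.30938948 -0.03029329]
```

View pics/e1.png

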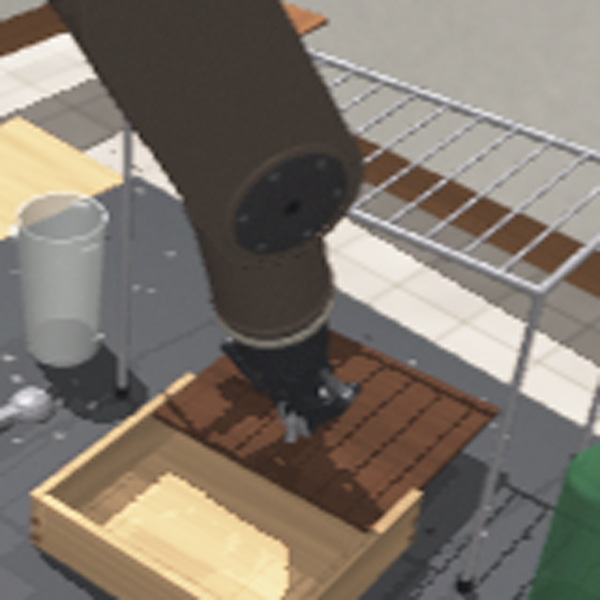

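```bash
python3 - <<'E'
from h import *
S=C('side')
o=np.array([.5705,.007]);ux=np.array([np.cos(.1235),np.sin(.1235)])
uy=np.array([-ux[1],ux[0]])
im=cv2.imread('pics/e_side.png')
cv2.imwrite('pics/e2.png',cv2.resize(im[165:260,240:360],None,fx=6,fy=6,interpolation=cv2.INTER_CUBIC))
for a in((160,412),(370,530),(187,378),(418,495),(497,409)):
    p=onz(S,a[0]/3.75+239.6,a[1]/3.75+79.6,.077);print(a,(p[:2]-o)@ux,(p[:2]-o)@uy)
# axis vs rack clearance
from station import arm
s=arm.sense();r=R.from_quat(s['tool_rot']);z=r.apply([0,0,1])
rm=np.array([.661,.0227])
ur=np.array([np.cos(.098),np.sin(.098)])
for zz in(.31,.325,.34,.40,.44):
    p=s['eef_pos']+z*(zz-s['eef_pos'][2])/z[2];print(zz,(rm-p[:2])@ur)
E
```

```text
(160, 412) 0.04618303965170351 0.10936122774444818
(370, 530) 0.043823634282311535 -0.11499788862001939
(187, 378) 0.1010531194557416 0.12153749967507095
(418, 495) 0.10618827703579717 -0.1224394693741291
(497, 409) 0.2513991021933398 -0.11629847083755442
0.31 0.07112283145781094
0.325 0.07706981424877425
0.34 0.08301679703973756
0.4 0.10680472820359084
0.44 0.12266334897949298
```

View pics/e2.png

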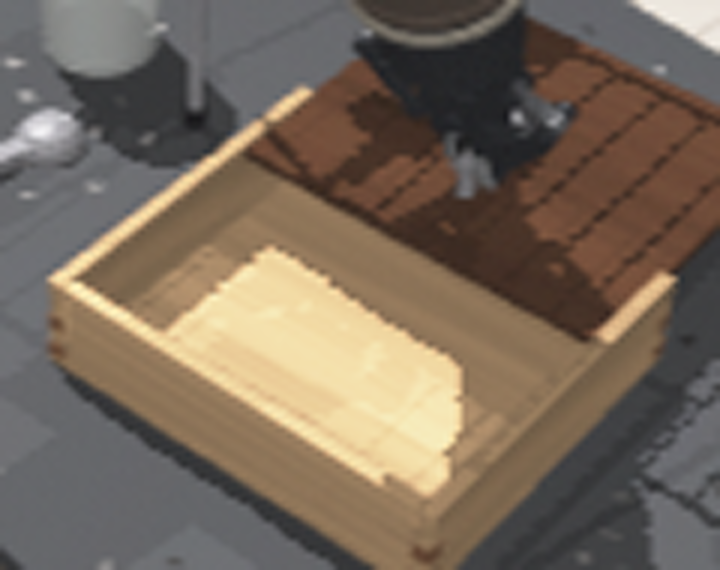

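Emit:
move_arm(xyz=[[0.004, 0, -0.002], [0.008, 0, -0.003], [0.008, 0, -0.003]], rotation=[[0, 0, 0], [0, 0, 0], [0, 0, 0]])

```text
clock: 7.67
eef_pos: [0.6736, 0.0193, 0.0971]
tool_rot: [-0.06, 0.98, 0.013, 0.19]
contact_force: [-1.6, 3.8, 1.2]
opening: 0.127
```

Emit:
move_arm(xyz=[[0, 0, 0], [0, 0, 0], [0, 0, 0], [0, 0, 0], [0, 0, -0.03], [0, 0, -0.08], [0, 0, -0.14], [0, 0, -0.2], [0, 0, -0.24], [0, 0, -0.24]], rotation=[[0, 0, 0], [0, 0, 0], [0, 0, 0], [0, 0, 0], [0, 0, 0], [0, 0, 0], [0, 0, 0], [0, 0, 0], [0, 0, 0], [0, 0, 0]], claw=0.5)

```text
clock: 8.5
eef_pos: [0.6307, 0.0128, 0.213]
tool_rot: [-0.059, 0.979, 0.013, 0.193]
contact_force: [1.6, 0.2, 0.9]
opening: 0.499
```

```bash
python3 - <<'E'
from h import *
from station import arm
s=arm.sense();st(s)
plan(s,(.49,-.24,.24),tool(170,0))
print(ik((.49,-.24,.24),tool(170,0),s['joint_pos']))
E
```

```text
t 8.5 p [0.6307 0.0128 0.213 ] x az -173.1 z [ 0.376  0.048 -0.925] F [1.6 0.2 0.9] op 0.499 q [-0.07  0.34  2.01  0.18  0.42 -1.92]
xyz [0.294, -0.468, -0.18] rot [0.03, 0.193, 0.146] rows>= 7.0 3.9
(array([-5.11015949e-01,  3.40807205e-01,  1.84284725e+00, -2.28043582e-17,
        9.57938201e-01, -1.90727935e+00]), np.float64(6.51517428579579e-16))
```

Emit:
move_arm(xyz=[[0.1, -0.1, -0.1], [0.294, -0.468, -0.18], [0.294, -0.468, -0.18], [0.294, -0.468, -0.18], [0.294, -0.468, -0.18], [0.294, -0.468, -0.18], [0.294, -0.468, -0.18], [0.294, -0.468, -0.18], [0.294, -0.468, -0.18], [0.294, -0.468, -0.18]], rotation=[[0, 0, 0], [0.03, 0.193, 0.146], [0.03, 0.193, 0.146], [0.03, 0.193, 0.146], [0.03, 0.193, 0.146], [0.03, 0.193, 0.146], [0.03, 0.193, 0.146], [0.03, 0.193, 0.146], [0.03, 0.193, 0.146], [0.03, 0.193, 0.146]], claw=1)

```text
clock: 9.33
eef_pos: [0.4897, -0.2399, 0.2359]
tool_rot: [0.088, 0.996, 0.0, -0.003]
contact_force: [0.1, 0.7, -0.2]
opening: 0.999
```

```bash
python3 look.py f wrist side
```

```text
t 9.43 p [ 0.4901 -0.2389  0.2361] x az 170.1 z [-0.005  0.    -1.   ] F [-0.1  0.3 -0. ] op 1.0 q [-0.51  0.35  1.84 -0.    0.96 -1.9 ]
```

View pics/f_wrist.png

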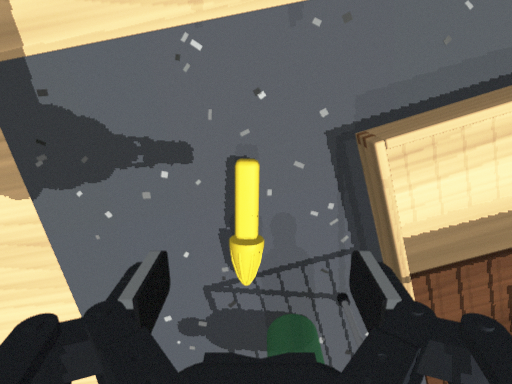

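View pics/f_side.png

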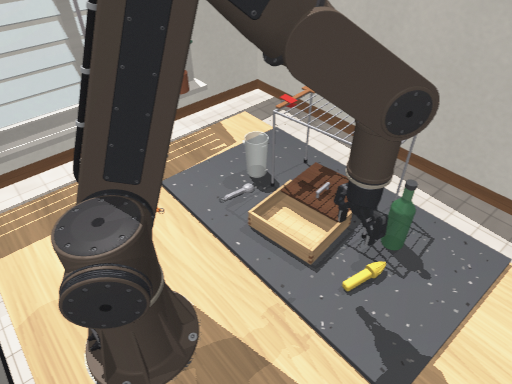

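The wrist view shows the reamer straight along the image column, tail (247,160) and tip (247,285). The side view shows the cover still fully back.

```bash
python3 - <<'E'
from h import *
import pickle
from station import arm
c=C(0,pickle.load(open('pics/f_wrist.pkl','rb')));im=cv2.imread('pics/f_wrist.png')
hsv=cv2.cvtColor(im,cv2.COLOR_BGR2HSV);m=cv2.inRange(hsv,(20,140,70),(36,255,255));m[:140]=0;m[300:]=0;m[:,:200]=0;m[:,300:]=0
ys,xs=np.nonzero(m);print(xs.min(),xs.max(),ys.min(),ys.max())
pts=[]
for y in range(ys.min(),ys.max()+1,8):
    x=xs[ys==y];print(y,x.min(),x.max(),end=' | ');pts.append((y,(x.min()+x.max())/2))
print()
u=lambda y:np.interp(y,*zip(*pts))
tail=onz(c,u(ys.min()),ys.min(),.049);tip=onz(c,u(ys.max()),ys.max(),.039)
h1=onz(c,u(175),175,.051);h2=onz(c,u(228),228,.051)
az=np.arctan2(*(h2-h1)[1::-1]);print('tail',tail,'tip',tip,np.linalg.norm(tip-tail),'az',np.degrees(az),np.degrees(np.arctan2(*(tip-tail)[1::-1])))
d=np.array([np.cos(az),np.sin(az)])
print('mid from tip',tip[:2]-.075*d,'mid from tail',tail[:2]+.075*d,'collar',onz(c,247,237,.05))
E
```

```text
229 263 158 285
158 242 242 | 166 235 258 | 174 235 258 | 182 235 258 | 190 235 258 | 198 235 258 | 206 235 258 | 214 235 258 | 222 235 258 | 230 235 257 | 238 230 262 | 246 230 263 | 254 231 261 | 262 232 260 | 270 235 257 | 278 238 254 | 
tail [ 0.47591401 -0.25477423  0.049     ] tip [ 0.63195726 -0.28092156  0.039     ] 0.15853447237811139 az -11.203782777405955 -9.51237553274189
mid from tip [ 0.55838659 -0.26634913] mid from tail [ 0.54948469 -0.26934666] collar [ 0.56384163 -0.26630315  0.05      ]
```

```bash
python3 - <<'E'
from h import *
from station import arm
s=arm.sense();st(s)
r=tool(170)
plan(s,(.536,-.2645,.11),r)
plan(s,(.536,-.2645,.038),r)
E
```

```text
t 9.43 p [ 0.4901 -0.2389  0.2361] x az 170.1 z [-0.005  0.    -1.   ] F [-0.1  0.3 -0. ] op 1.0 q [-0.51  0.35  1.84 -0.    0.96 -1.9 ]
xyz [-0.101, -0.034, 0.252] rot [-0.0, -0.003, 0.001] rows>= 3.3 0.0
xyz [-0.101, -0.034, 0.396] rot [-0.0, -0.003, 0.001] rows>= 4.9 0.0
```

Emit:
move_arm(xyz=[[-0.101, -0.034, 0.252], [-0.101, -0.034, 0.252], [-0.101, -0.034, 0.252], [-0.101, -0.034, 0.252], [-0.101, -0.034, 0.3], [-0.101, -0.034, 0.34], [-0.101, -0.034, 0.37], [-0.101, -0.034, 0.39], [-0.101, -0.034, 0.396], [-0.101, -0.034, 0.396], [-0.101, -0.034, 0.396]], rotation=[[0, -0.003, 0], [0, -0.003, 0], [0, -0.003, 0], [0, -0.003, 0], [0, -0.003, 0], [0, -0.003, 0], [0, -0.003, 0], [0, -0.003, 0], [0, -0.003, 0], [0, -0.003, 0], [0, -0.003, 0]])

```text
clock: 10.35
eef_pos: [0.5361, -0.2653, 0.0392]
tool_rot: [0.087, 0.996, -0.001, 0.001]
contact_force: [0.2, -0.7, -0.2]
opening: 1.002
```

Emit:
move_arm(xyz=[[0, 0, 0], [0, 0, 0], [0, 0, 0], [0, 0, 0], [0, 0, 0], [0, 0, 0], [0, 0, 0], [0, 0, 0]], rotation=[[0, 0, 0], [0, 0, 0], [0, 0, 0], [0, 0, 0], [0, 0, 0], [0, 0, 0], [0, 0, 0], [0, 0, 0]], claw=0, force=40)

```text
clock: 11.02
eef_pos: [0.5357, -0.2655, 0.0385]
tool_rot: [0.087, 0.996, -0.001, 0.001]
contact_force: [-1.2, -0.2, 5.4]
opening: 0.296
```

```bash
python3 look.py g wrist
```

```text
t 11.07 p [ 0.5357 -0.2655  0.0386] x az 170.0 z [ 0.001 -0.001 -1.   ] F [-0.8  0.5  6.3] op 0.296 q [-0.51  0.68  1.87 -0.    0.59 -1.91]
```

View pics/g_wrist.png

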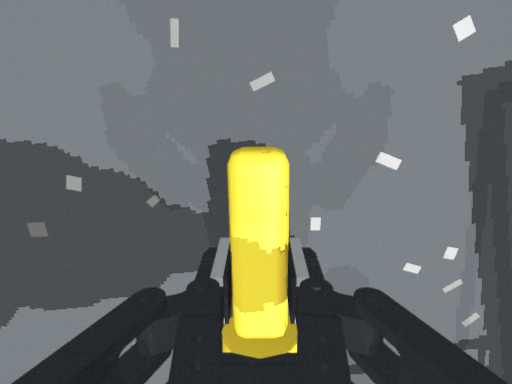

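```bash
cat >> h.py <<'E'
BO=np.array([.5705,.007]);BY=.1235
UX=np.array([np.cos(BY),np.sin(BY)]);UY=np.array([-np.sin(BY),np.cos(BY)])
def box(x,y,z): return np.array([*(BO+x*UX+y*UY),z])
E
python3 - <<'E'
from h import *
import pickle
from station import arm
c=C(0,pickle.load(open('pics/g_wrist.pkl','rb')))
print('tail',onz(c,258,150,.047),onz(c,258,148,.04))
s=arm.sense();r=tool(97.1)
s2=dict(s);s2['eef_pos']=s['eef_pos']+[0,0,.13]
plan(s2,box(-.005,.018,.17),r);print(box(-.005,.018,.17))
print(ik(box(-.005,.018,.045),r,s['joint_pos'])[0].round(2))
E
```

```text
tail [ 0.47888648 -0.25534256  0.047     ] [ 0.47947232 -0.25548135  0.04      ]
xyz [0.046, 0.58, -0.004] rot [-0.0, 0.001, 0.636] rows>= 7.0 10.2
[0.56332073 0.02424697 0.17      ]
[-0.01  0.64  1.95 -0.    0.56 -0.13]
```

Emit:
move_arm(xyz=[[0, 0, -0.03], [0, 0, -0.1], [0, 0, -0.18], [0, 0, -0.24], [0, 0, -0.26], [0, 0, -0.26]], rotation=[[0, 0, 0], [0, 0, 0], [0, 0, 0], [0, 0, 0], [0, 0, 0], [0, 0, 0]])

```text
clock: 11.57
eef_pos: [0.5368, -0.266, 0.1711]
tool_rot: [0.087, 0.996, -0.001, 0.003]
contact_force: [1.7, -0.3, -0.9]
opening: 0.293
```

Emit:
move_arm(xyz=[[0.046, 0.58, -0.004], [0.046, 0.58, -0.004], [0.046, 0.58, -0.004], [0.046, 0.58, -0.004], [0.046, 0.58, -0.004], [0.046, 0.58, -0.004], [0.046, 0.58, -0.004], [0.046, 0.58, -0.004], [0.046, 0.58, -0.004], [0.046, 0.58, -0.004], [0.046, 0.58, -0.004], [0.046, 0.58, -0.004]], rotation=[[0, 0, 0.636], [0, 0, 0.636], [0, 0, 0.636], [0, 0, 0.636], [0, 0, 0.636], [0, 0, 0.636], [0, 0, 0.636], [0, 0, 0.636], [0, 0, 0.636], [0, 0, 0.636], [0, 0, 0.636], [0, 0, 0.636]])

```text
clock: 12.57
eef_pos: [0.5621, 0.0247, 0.1682]
tool_rot: [0.664, 0.748, -0.001, -0.0]
contact_force: [-0.3, 1.0, -0.5]
opening: 0.295
```

```bash
python3 look.py i wrist side; python3 - <<'E'
from h import *
from station import arm
s=arm.sense();plan(s,box(-.005,.018,.0455),tool(97.1))
E
```

```text
t 12.67 p [0.5624 0.0243 0.1687] x az 97.4 z [-0.001 -0.001 -1.   ] F [-0.5  0.6 -2. ] op 0.293 q [-0.01  0.45  1.87 -0.    0.82 -0.14]
xyz [-0.0, 0.002, 0.246] rot [-0.001, 0.0, 0.002] rows>= 3.0 0.0
```

View pics/i_wrist.png

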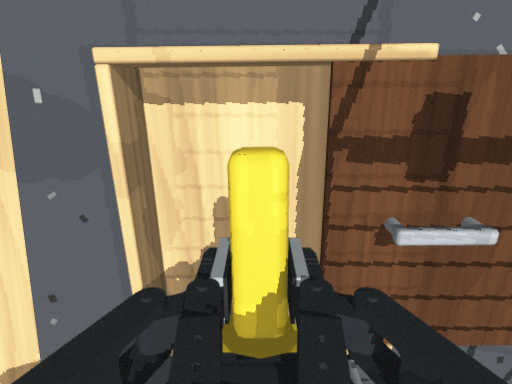

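View pics/i_side.png

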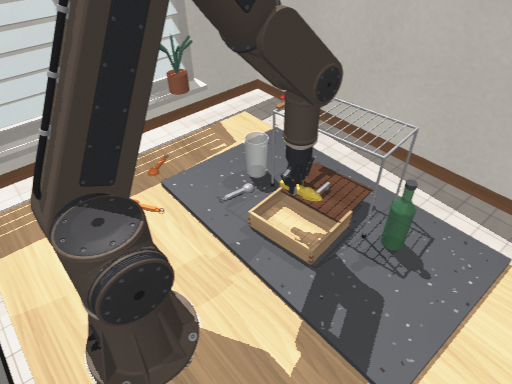

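The reamer hangs above the opening, clear of the cover edge at column 328. Now I lower it.

Emit:
move_arm(xyz=[[0, -0.004, 0.05], [0, -0.004, 0.1], [0, -0.004, 0.15], [0, -0.004, 0.19], [0, -0.004, 0.215], [0, -0.004, 0.23], [0, -0.004, 0.238], [0, -0.004, 0.243], [0, -0.004, 0.246], [0, -0.004, 0.246], [0, -0.004, 0.246]], rotation=[[0, 0, 0], [0, 0, 0], [0, 0, 0], [0, 0, 0], [0, 0, 0], [0, 0, 0], [0, 0, 0], [0, 0, 0], [0, 0, 0], [0, 0, 0], [0, 0, 0]])

```text
clock: 13.58
eef_pos: [0.5616, 0.024, 0.0476]
tool_rot: [0.662, 0.75, 0.0, 0.001]
contact_force: [0.3, 0.3, -0.8]
opening: 0.291
```

```bash
python3 look.py j wrist side; python3 - <<'E'
from h import *
im=cv2.imread('pics/j_wrist.png');im2=cv2.imread('pics/j_side.png')
cv2.imwrite('pics/j1.png',np.hstack([im[:,60:460],cv2.resize(im2[150:280,230:365],(399,384))]))
E
```

```text
t 13.68 p [0.5616 0.024  0.0475] x az 97.1 z [ 0.002 -0.001 -1.   ] F [ 0.5 -0.3 -1.2] op 0.295 q [-0.01  0.63  1.95 -0.    0.56 -0.13]
```

View pics/j1.png

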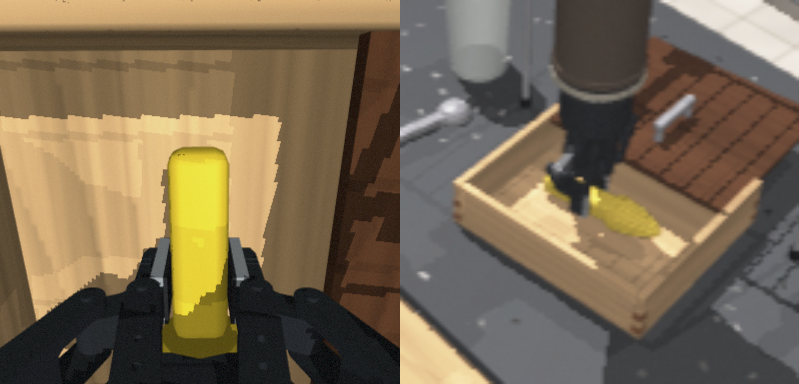

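Emit:
move_arm(xyz=[[0, 0, 0.002], [0, 0, 0.004], [0, 0, 0.006], [0, 0, 0.006]], rotation=[[0, 0, 0], [0, 0, 0], [0, 0, 0], [0, 0, 0]])

```text
clock: 14.02
eef_pos: [0.5614, 0.024, 0.0445]
tool_rot: [0.662, 0.75, 0.0, 0.001]
contact_force: [-2.9, -0.6, 11.6]
opening: 0.296
```

Emit:
move_arm(xyz=[[0, 0, -0.001], [0, 0, -0.001], [0, 0, -0.001], [0, 0, -0.001], [0, 0, -0.02], [0, 0, -0.06], [0, 0, -0.12], [0, 0, -0.2], [0, 0, -0.28], [0, 0, -0.32], [0, 0, -0.32]], rotation=[[0, 0, 0], [0, 0, 0], [0, 0, 0], [0, 0, 0], [0, 0, 0], [0, 0, 0], [0, 0, 0], [0, 0, 0], [0, 0, 0], [0, 0, 0], [0, 0, 0]], claw=0.5)

```text
clock: 14.93
eef_pos: [0.5635, 0.0242, 0.2096]
tool_rot: [0.662, 0.75, 0.002, 0.004]
contact_force: [1.7, 0.8, -0.6]
opening: 0.499
```

```bash
python3 look.py k wrist; python3 - <<'E'
from h import *
from station import arm
s=arm.sense();plan(s,(.46,.262,.20),tool(174))
E
```

```text
t 14.98 p [0.5625 0.0241 0.2072] x az 97.1 z [ 0.006 -0.001 -1.   ] F [ 0.8 -0.3 -1.2] op 0.499 q [-0.01  0.4   1.84 -0.    0.89 -0.13]
xyz [0.498, -0.144, 0.013] rot [0.002, 0.003, -0.671] rows>= 6.2 10.7
```

View pics/k_wrist.png

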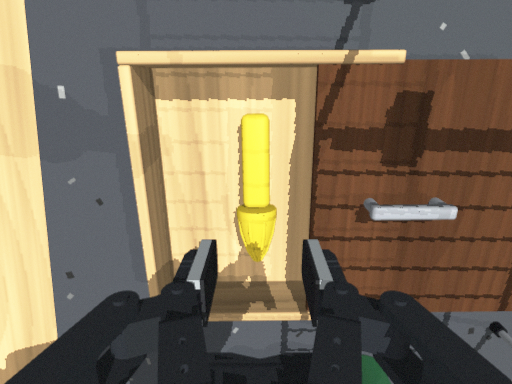

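The reamer lies inside along the box's width, collar at (257,212), clear of the cover edge. Next, the spoons.

```bash
python3 - <<'E'
from h import *
from station import arm
s=arm.sense();plan(s,(.521,.2598,.15),tool(174))
E
```

```text
xyz [0.478, -0.024, 0.113] rot [0.002, 0.003, -0.671] rows>= 5.9 10.7
```

Emit:
move_arm(xyz=[[0.478, -0.024, 0.05], [0.478, -0.024, 0.05], [0.478, -0.024, 0.05], [0.478, -0.024, 0.05], [0.478, -0.024, 0.05], [0.478, -0.024, 0.1], [0.478, -0.024, 0.113], [0.478, -0.024, 0.113], [0.478, -0.024, 0.113], [0.478, -0.024, 0.113], [0.478, -0.024, 0.113], [0.478, -0.024, 0.113]], rotation=[[0.002, 0.003, -0.671], [0.002, 0.003, -0.671], [0.002, 0.003, -0.671], [0.002, 0.003, -0.671], [0.002, 0.003, -0.671], [0.002, 0.003, -0.671], [0.002, 0.003, -0.671], [0.002, 0.003, -0.671], [0.002, 0.003, -0.671], [0.002, 0.003, -0.671], [0.002, 0.003, -0.671], [0.002, 0.003, -0.671]], claw=0.7)

```text
clock: 15.98
eef_pos: [0.5188, 0.2595, 0.1463]
tool_rot: [0.05, 0.999, -0.0, -0.004]
contact_force: [-0.2, -0.1, 0.2]
opening: 0.703
```

```bash
python3 look.py l wrist;python3 - <<'E'
from h import *
from station import arm
s=arm.sense();plan(s,(.521,.2598,.0375),tool(174))
E
```

```text
t 16.03 p [0.5189 0.2595 0.1465] x az 173.9 z [-0.007 -0.    -1.   ] F [ 0.1 -0.2  0.2] op 0.699 q [ 0.41  0.5   1.85  0.    0.8  -1.06]
xyz [-0.006, 0.001, 0.218] rot [-0.001, -0.004, -0.001] rows>= 2.6 0.1
```

View pics/l_wrist.png

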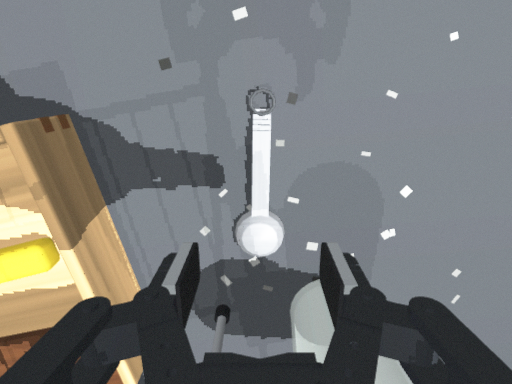

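Emit:
move_arm(xyz=[[-0.006, 0.001, 0.06], [-0.006, 0.001, 0.12], [-0.006, 0.001, 0.16], [-0.006, 0.001, 0.19], [-0.006, 0.001, 0.208], [-0.006, 0.001, 0.216], [-0.006, 0.001, 0.218], [-0.006, 0.001, 0.218], [-0.006, 0.001, 0.218]], rotation=[[0, -0.004, 0], [0, -0.004, 0], [0, -0.004, 0], [0, -0.004, 0], [0, -0.004, 0], [0, -0.004, 0], [0, -0.004, 0], [0, -0.004, 0], [0, -0.004, 0]])

```text
clock: 16.78
eef_pos: [0.5225, 0.2602, 0.039]
tool_rot: [0.052, 0.999, 0.0, 0.002]
contact_force: [-0.4, -0.1, -0.3]
opening: 0.701
```

Emit:
move_arm(xyz=[[0, 0, 0], [0, 0, 0], [0, 0, 0], [0, 0, 0], [0, 0, 0], [0, 0, 0], [0, 0, 0], [0, 0, 0]], rotation=[[0, 0, 0], [0, 0, 0], [0, 0, 0], [0, 0, 0], [0, 0, 0], [0, 0, 0], [0, 0, 0], [0, 0, 0]], claw=0, force=40)

```text
clock: 17.45
eef_pos: [0.5221, 0.2601, 0.0387]
tool_rot: [0.052, 0.999, -0.0, 0.001]
contact_force: [-1.2, 0.0, 7.0]
opening: 0.146
```

```bash
python3 look.py m wrist
```

```text
t 17.5 p [0.5221 0.2601 0.0387] x az 174.0 z [ 0.003 -0.    -1.   ] F [-1.9 -1.   8.3] op 0.144 q [ 0.41  0.66  1.9  -0.    0.57 -1.05]
```

View pics/m_wrist.png

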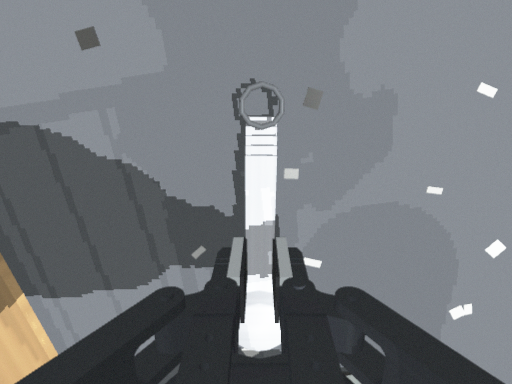

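Emit:
move_arm(xyz=[[0, 0, 0], [0, 0, 0], [0, 0, 0.002], [0, 0, 0.005], [0, 0, 0.005]], rotation=[[0, 0, 0], [0, 0, 0], [0, 0, 0], [0, 0, 0], [0, 0, 0]], claw=0.3)

```text
clock: 17.92
eef_pos: [0.5218, 0.2599, 0.0353]
tool_rot: [0.052, 0.999, -0.0, 0.001]
contact_force: [-0.6, -0.1, 0.1]
opening: 0.299
```

Emit:
move_arm(xyz=[[0, 0, 0], [0, 0, 0], [0, 0, 0], [0, 0, 0], [0, 0, 0], [0, 0, 0]], rotation=[[0, 0, 0], [0, 0, 0], [0, 0, 0], [0, 0, 0], [0, 0, 0], [0, 0, 0]], claw=0, force=50)

```text
clock: 18.42
eef_pos: [0.5219, 0.2599, 0.0357]
tool_rot: [0.052, 0.999, -0.0, 0.001]
contact_force: [-0.7, -1.1, 2.4]
opening: 0.142
```

Emit:
move_arm(xyz=[[0, 0, -0.01], [0, 0, -0.04], [0, 0, -0.1], [0, 0, -0.17], [0, 0, -0.23], [0, 0, -0.25], [0, 0, -0.25]], rotation=[[0, 0, 0], [0, 0, 0], [0, 0, 0], [0, 0, 0], [0, 0, 0], [0, 0, 0], [0, 0, 0]])

```text
clock: 19.0
eef_pos: [0.5232, 0.2608, 0.1638]
tool_rot: [0.052, 0.999, 0.001, 0.003]
contact_force: [1.5, 0.0, -0.8]
opening: 0.148
```

```bash
python3 look.py n wrist; python3 - <<'E'
from h import *
from station import arm
s=arm.sense();plan(s,box(-.068,-.004,.165),tool(97.1))
q,e=ik(box(-.068,-.004,.045),tool(97.1),s['joint_pos']);print(q.round(2),e)
E
```

```text
t 19.05 p [0.5223 0.2604 0.1619] x az 174.0 z [ 0.005  0.001 -1.   ] F [-0.5  0.  -1.2] op 0.143 q [ 0.41  0.48  1.84 -0.    0.82 -1.05]
xyz [-0.018, -0.532, -0.007] rot [0.002, 0.002, 0.671] rows>= 6.4 10.7
[-0.07  0.59  2.09 -0.    0.47 -0.19] 1.4891583910045865e-12
```

View pics/n_wrist.png

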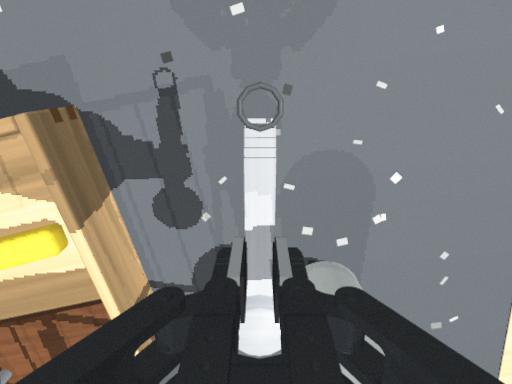

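Emit:
move_arm(xyz=[[-0.022, -0.532, -0.015], [-0.022, -0.532, -0.015], [-0.022, -0.532, -0.015], [-0.022, -0.532, -0.015], [-0.022, -0.532, -0.015], [-0.022, -0.532, -0.015], [-0.022, -0.532, -0.015], [-0.022, -0.532, -0.015], [-0.022, -0.532, -0.015], [-0.022, -0.532, -0.015], [-0.022, -0.532, -0.015], [-0.022, -0.532, -0.015]], rotation=[[0.002, 0.002, 0.671], [0.002, 0.002, 0.671], [0.002, 0.002, 0.671], [0.002, 0.002, 0.671], [0.002, 0.002, 0.671], [0.002, 0.002, 0.671], [0.002, 0.002, 0.671], [0.002, 0.002, 0.671], [0.002, 0.002, 0.671], [0.002, 0.002, 0.671], [0.002, 0.002, 0.671], [0.002, 0.002, 0.671]])

```text
clock: 20.05
eef_pos: [0.504, -0.0057, 0.1668]
tool_rot: [0.664, 0.748, -0.002, -0.002]
contact_force: [-0.2, -0.5, -0.1]
opening: 0.148
```

```bash
python3 look.py o wrist; python3 - <<'E'
from h import *
from station import arm
s=arm.sense();print((s['eef_pos'][:2]-BO)@UX,(s['eef_pos'][:2]-BO)@UY);plan(s,box(-.064,-.004,.046),tool(97.1))
E
```

```text
t 20.1 p [ 0.5041 -0.0057  0.167 ] x az 97.2 z [-0.005 -0.    -1.   ] F [ 0.1 -0.2 -1.5] op 0.145 q [-0.07  0.38  2.   -0.    0.76 -0.2 ]
-0.06747030532206456 -0.004396583337629058
xyz [0.001, 0.008, 0.242] rot [-0.003, -0.0, 0.001] rows>= 2.9 0.0
```

View pics/o_wrist.png

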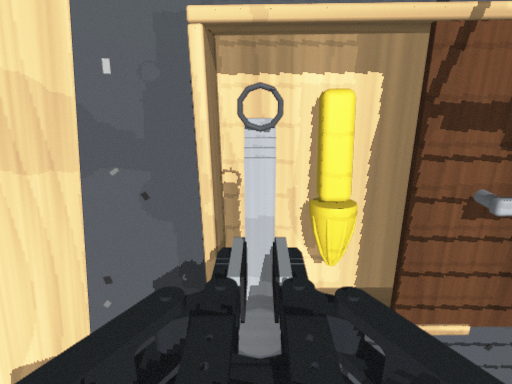

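Emit:
move_arm(xyz=[[0.001, 0.007, 0.04], [0.001, 0.007, 0.08], [0.001, 0.007, 0.12], [0.001, 0.007, 0.16], [0.001, 0.007, 0.195], [0.001, 0.007, 0.22], [0.001, 0.007, 0.235], [0.001, 0.007, 0.242], [0.001, 0.007, 0.246], [0.001, 0.007, 0.248], [0.001, 0.007, 0.248]], rotation=[[-0.003, 0, 0], [-0.003, 0, 0], [-0.003, 0, 0], [-0.003, 0, 0], [-0.003, 0, 0], [-0.003, 0, 0], [-0.003, 0, 0], [-0.003, 0, 0], [-0.003, 0, 0], [-0.003, 0, 0], [-0.003, 0, 0]])

```text
clock: 21.02
eef_pos: [0.5087, -0.0048, 0.0447]
tool_rot: [0.661, 0.75, 0.001, 0.002]
contact_force: [4.3, 0.8, -0.9]
opening: 0.138
```

Emit:
move_arm(xyz=[[0, 0, 0.001], [0, 0, 0.002], [0, 0, 0.003]], rotation=[[0, 0, 0], [0, 0, 0], [0, 0, 0]])

```text
clock: 21.27
eef_pos: [0.5092, -0.0049, 0.0436]
tool_rot: [0.662, 0.75, 0.002, 0.002]
contact_force: [6.6, 0.6, 6.1]
opening: 0.145
```

```bash
python3 look.py p wrist side; python3 - <<'E'
from h import *
im=cv2.imread('pics/p_wrist.png');im2=cv2.imread('pics/p_side.png')
cv2.imwrite('pics/p1.png',np.hstack([im[:,60:460],cv2.resize(im2[150:280,230:365],(399,384))]))
from station import arm
print(arm.sense()['ft_torque'])
E
```

```text
t 21.37 p [ 0.5094 -0.0049  0.0435] x az 97.2 z [ 0.006 -0.    -1.   ] F [7.1 0.9 1.7] op 0.144 q [-0.07  0.59  2.08  0.    0.46 -0.19]
[ 0.09375069 -0.82116293 -0.04005818]
```

View pics/p1.png

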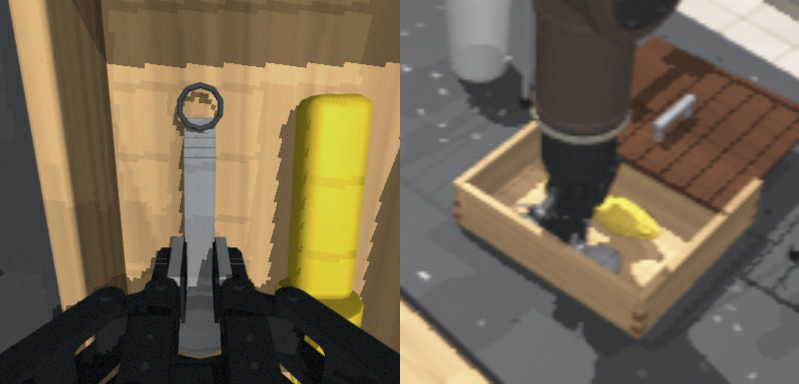

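Emit:
move_arm(xyz=[[0, 0.002, 0], [0, 0.004, 0.001], [0, 0.004, 0.002], [0, 0.004, 0.003], [0, 0.004, 0.003]], rotation=[[0, 0, 0], [0, 0, 0], [0, 0, 0], [0, 0, 0], [0, 0, 0]])

```text
clock: 21.78
eef_pos: [0.5104, -0.0046, 0.0416]
tool_rot: [0.662, 0.75, 0.001, 0.001]
contact_force: [4.0, 1.5, 8.7]
opening: 0.143
```

Emit:
move_arm(xyz=[[0, 0.002, 0], [0, 0.004, 0], [0, 0.004, 0], [0, 0.004, -0.01]], rotation=[[0, 0, 0], [0, 0, 0], [0, 0, 0], [0, 0, 0]], claw=0.24)

```text
clock: 22.12
eef_pos: [0.512, -0.0043, 0.046]
tool_rot: [0.662, 0.75, 0.001, 0.001]
contact_force: [-0.0, -0.2, -1.5]
opening: 0.24
```

Emit:
move_arm(xyz=[[0, 0, -0.01], [0, 0, -0.03], [0, 0, -0.07], [0, 0, -0.13], [0, 0, -0.2], [0, 0, -0.27], [0, 0, -0.3], [0, 0, -0.3]], rotation=[[0, 0, 0], [0, 0, 0], [0, 0, 0], [0, 0, 0], [0, 0, 0], [0, 0, 0], [0, 0, 0], [0, 0, 0]])

```text
clock: 22.78
eef_pos: [0.5128, -0.0044, 0.2005]
tool_rot: [0.662, 0.75, 0.003, 0.003]
contact_force: [0.2, 0.1, 0.8]
opening: 0.241
```

```bash
python3 look.py q wrist
```

```text
t 22.83 p [ 0.512  -0.0044  0.1985] x az 97.1 z [ 0.006 -0.    -1.   ] F [-0.6  0.1 -0.2] op 0.242 q [-0.07  0.34  1.96  0.    0.83 -0.19]
```

View pics/q_wrist.png

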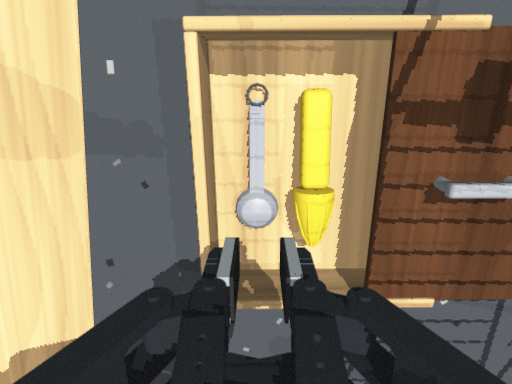

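Both items lie flat inside: spoon bowl at (257,209), reamer collar at (314,192), apart from each other and clear of the cover's path. Next I go back to the handle.

```bash
python3 - <<'E'
from h import *
from station import arm
s=arm.sense();plan(s,(.57,.006,.22),tool(187,5))
s2=dict(s);s2['eef_pos']=np.array([.57,.006,.22]);s2['tool_rot']=tool(187,5).as_quat()
z=tool(187,22).apply([0,0,1]);p=np.array([.6740,.0200,.0975])-.11*z;print(p)
plan(s2,p,tool(187,22))
E
```

```text
xyz [0.006, 0.118, -0.042] rot [-0.032, -0.032, -0.784] rows>= 1.5 12.6
[0.63310042 0.01497816 0.19949022]
xyz [-0.123, 0.002, 0.052] rot [-0.0, -0.148, 0.0] rows>= 1.6 2.4
```

Emit:
move_arm(xyz=[[0.006, 0.118, -0.042], [0.006, 0.118, -0.042], [0.006, 0.118, -0.042], [0.006, 0.118, -0.042], [0.006, 0.118, -0.042], [0.006, 0.118, -0.042], [0.006, 0.118, -0.042], [0.006, 0.118, -0.042], [0.006, 0.118, -0.042], [0.006, 0.118, -0.042], [0.006, 0.118, -0.042], [0.006, 0.118, -0.042]], rotation=[[-0.032, -0.032, -0.784], [-0.032, -0.032, -0.784], [-0.032, -0.032, -0.784], [-0.032, -0.032, -0.784], [-0.032, -0.032, -0.784], [-0.032, -0.032, -0.784], [-0.032, -0.032, -0.784], [-0.032, -0.032, -0.784], [-0.032, -0.032, -0.784], [-0.032, -0.032, -0.784], [-0.032, -0.032, -0.784], [-0.032, -0.032, -0.784]], claw=0.5)

```text
clock: 23.83
eef_pos: [0.5683, 0.006, 0.2161]
tool_rot: [-0.029, 0.999, 0.003, 0.039]
contact_force: [0.1, -0.5, 0.1]
opening: 0.499
```

```bash
python3 - <<'E'
from h import *
from station import arm
s=arm.sense();st(s);plan(s,(.6331,.0150,.1995),tool(187,22))
E
```

```text
t 23.83 p [0.5683 0.006  0.2161] x az -176.7 z [ 0.079  0.007 -0.997] F [ 0.1 -0.5  0.1] op 0.499 q [-0.05  0.36  1.88  0.02  0.82 -1.69]
xyz [-0.127, 0.01, 0.043] rot [-0.006, -0.152, -0.031] rows>= 1.6 2.5
```

Emit:
move_arm(xyz=[[-0.127, 0.01, 0.043], [-0.127, 0.01, 0.043], [-0.127, 0.01, 0.043], [-0.127, 0.01, 0.043], [-0.127, 0.01, 0.043], [-0.127, 0.01, 0.043], [-0.127, 0.01, 0.043]], rotation=[[-0.006, -0.152, -0.031], [-0.006, -0.152, -0.031], [-0.006, -0.152, -0.031], [-0.006, -0.152, -0.031], [-0.006, -0.152, -0.031], [-0.006, -0.152, -0.031], [-0.006, -0.152, -0.031]])

```text
clock: 24.42
eef_pos: [0.6347, 0.0145, 0.2014]
tool_rot: [-0.056, 0.98, 0.011, 0.191]
contact_force: [0.3, 0.6, -0.7]
opening: 0.499
```

```bash
python3 look.py r wrist; python3 - <<'E'
from h import *
from station import arm
s=arm.sense();plan(s,(.6740,.0200,.0977),tool(187,22))
E
```

```text
t 24.47 p [0.6348 0.0145 0.2015] x az -173.4 z [ 0.373  0.043 -0.927] F [ 1.1 -0.3 -0.2] op 0.498 q [-0.06  0.37  2.    0.17  0.4  -1.9 ]
xyz [0.005, 0.002, 0.222] rot [-0.001, 0.001, -0.003] rows>= 2.7 0.1
```

View pics/r_wrist.png

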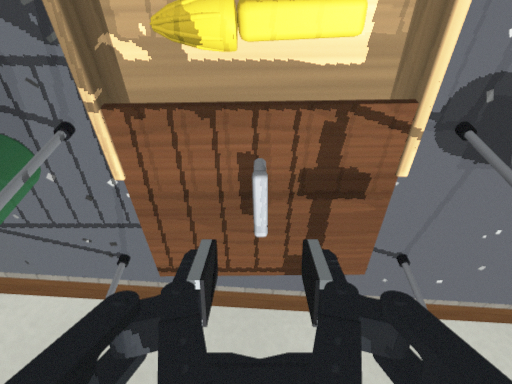

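Emit:
move_arm(xyz=[[0.003, 0.003, 0.06], [0.005, 0.003, 0.11], [0.005, 0.003, 0.15], [0.005, 0.003, 0.18], [0.005, 0.003, 0.2], [0.005, 0.003, 0.215], [0.005, 0.003, 0.221], [0.005, 0.003, 0.221], [0.005, 0.003, 0.221]], rotation=[[0, 0.001, -0.003], [0, 0.001, -0.003], [0, 0.001, -0.003], [0, 0.001, -0.003], [0, 0.001, -0.003], [0, 0.001, -0.003], [0, 0.001, -0.003], [0, 0.001, -0.003], [0, 0.001, -0.003]])

```text
clock: 25.22
eef_pos: [0.6732, 0.0204, 0.0985]
tool_rot: [-0.059, 0.98, 0.01, 0.191]
contact_force: [0.6, 0.0, 0.1]
opening: 0.495
```

Emit:
move_arm(xyz=[[0, 0, 0], [0, 0, 0], [0, 0, 0], [0, 0, 0], [0, 0, 0], [0, 0, 0], [0, 0, 0]], rotation=[[0, 0, 0], [0, 0, 0], [0, 0, 0], [0, 0, 0], [0, 0, 0], [0, 0, 0], [0, 0, 0]], claw=0, force=40)

```text
clock: 25.8
eef_pos: [0.6739, 0.0195, 0.0989]
tool_rot: [-0.059, 0.98, 0.01, 0.191]
contact_force: [0.4, -10.0, 2.3]
opening: 0.129
```

```bash
python3 - <<'E'
from h import *
from station import arm
s=arm.sense();st(s);u=np.array([*UX,0])
plan(s,s['eef_pos']-.05*u,R.from_quat(s['tool_rot']))
E
```

```text
t 25.8 p [0.6739 0.0195 0.0989] x az -173.1 z [ 0.374  0.042 -0.926] F [  0.4 -10.    2.3] op 0.129 q [-0.05  0.57  1.99  0.29  0.21 -2.02]
xyz [0.093, -0.0, -0.038] rot [0.0, 0.0, 0.0] rows>= 1.2 0.0
```

Emit:
move_arm(xyz=[[0.01, -0.002, -0.004], [0.025, -0.002, -0.01], [0.042, -0.002, -0.017], [0.058, -0.002, -0.024], [0.07, -0.002, -0.029], [0.076, -0.002, -0.031], [0.076, -0.002, -0.031]], rotation=[[0, 0, 0], [0, 0, 0], [0, 0, 0], [0, 0, 0], [0, 0, 0], [0, 0, 0], [0, 0, 0]])

```text
clock: 26.38
eef_pos: [0.6323, 0.014, 0.0989]
tool_rot: [-0.059, 0.98, 0.01, 0.191]
contact_force: [-1.0, -5.7, 6.3]
opening: 0.127
```

```bash
python3 - <<'E'
from h import *
from station import arm
s=arm.sense();st(s)
r0=R.from_quat(s['tool_rot']);g=s['eef_pos']-r0.apply([0,0,.005]);r=tool(187,10);g[2]=.102
plan(s,grasp(g,r),r)
E
```

```text
t 26.38 p [0.6323 0.014  0.0989] x az -173.1 z [ 0.373  0.043 -0.927] F [-1.  -5.7  6.3] op 0.127 q [-0.06  0.53  2.08  0.43  0.16 -2.17]
xyz [0.003, 0.0, 0.003] rot [-0.002, 0.105, -0.001] rows>= 0.0 1.7
```

Emit:
move_arm(xyz=[[0, 0, 0], [0, 0, 0], [0, 0, 0], [0.003, -0.001, 0.003], [0.003, -0.001, 0.003], [0.003, -0.001, 0.003], [0.003, -0.001, 0.003], [0.003, -0.001, 0.003]], rotation=[[0, 0, 0], [0, 0, 0], [0, 0, 0], [-0.002, 0.053, 0], [-0.002, 0.105, -0.001], [-0.002, 0.105, -0.001], [-0.002, 0.105, -0.001], [-0.002, 0.105, -0.001]], claw=0.35)

```text
clock: 27.05
eef_pos: [0.6318, 0.0143, 0.0957]
tool_rot: [-0.062, 0.994, 0.006, 0.087]
contact_force: [-0.1, -0.2, -0.6]
opening: 0.354
```

Emit:
move_arm(xyz=[[0, 0, 0], [0, 0, 0], [0, 0, 0], [0, 0, 0], [0, 0, 0], [0, 0, 0]], rotation=[[0, 0, 0], [0, 0, 0], [0, 0, 0], [0, 0, 0], [0, 0, 0], [0, 0, 0]], claw=0, force=40)

```text
clock: 27.55
eef_pos: [0.6309, 0.0138, 0.0957]
tool_rot: [-0.061, 0.994, 0.006, 0.086]
contact_force: [-2.1, -4.1, -4.9]
opening: 0.131
```

```bash
python3 - <<'E'
from h import *
from station import arm
s=arm.sense();st(s);u=np.array([*UX,0])
for d in (.098,.106):plan(s,s['eef_pos']-d*u,tool(187,10))
E
```

```text
t 27.55 p [0.6309 0.0138 0.0957] x az -172.9 z [ 0.17   0.023 -0.985] F [-2.1 -4.1 -4.9] op 0.131 q [-0.04  0.57  1.91  0.06  0.49 -1.79]
xyz [0.193, -0.0, -0.034] rot [0.001, -0.001, 0.001] rows>= 2.4 0.0
xyz [0.209, -0.0, -0.036] rot [0.001, -0.001, 0.001] rows>= 2.5 0.0
```

Emit:
move_arm(xyz=[[0.012, 0, -0.002], [0.03, 0, -0.005], [0.05, 0, -0.009], [0.07, 0, -0.012], [0.09, 0, -0.016], [0.11, 0, -0.019], [0.13, 0, -0.023], [0.15, 0, -0.026], [0.168, 0, -0.029], [0.182, 0, -0.032], [0.19, 0, -0.033], [0.193, 0, -0.034]], rotation=[[0, 0, 0], [0, 0, 0], [0, 0, 0], [0, 0, 0], [0, 0, 0], [0, 0, 0], [0, 0, 0], [0, 0, 0], [0, 0, 0], [0, 0, 0], [0, 0, 0], [0, 0, 0]])

```text
clock: 28.55
eef_pos: [0.5333, 0.0012, 0.0958]
tool_rot: [-0.061, 0.994, 0.006, 0.086]
contact_force: [4.6, -14.3, -23.4]
opening: 0.128
```

Emit:
move_arm(xyz=[[0.004, 0, -0.001], [0.008, 0, -0.001], [0.01, 0, -0.002], [0.01, 0, -0.002]], rotation=[[0, 0, 0], [0, 0, 0], [0, 0, 0], [0, 0, 0]])

```text
clock: 28.88
eef_pos: [0.5288, 0.0006, 0.0958]
tool_rot: [-0.061, 0.994, 0.006, 0.086]
contact_force: [4.5, -14.3, -18.3]
opening: 0.132
```

Emit:
move_arm(xyz=[[0.003, -0.002, 0], [0.006, -0.003, 0.001], [0.009, -0.003, 0.001], [0.009, -0.003, 0.001]], rotation=[[0, 0, 0], [0, 0, 0], [0, 0, 0], [0, 0, 0]])

```text
clock: 29.22
eef_pos: [0.5286, 0.0001, 0.0958]
tool_rot: [-0.061, 0.994, 0.006, 0.09]
contact_force: [23.4, 21.8, -21.6]
opening: 0.125
```

```bash
python3 look.py s wrist side; python3 - <<'E'
from h import *
im=cv2.imread('pics/s_wrist.png');im2=cv2.imread('pics/s_side.png')
cv2.imwrite('pics/s1.png',np.hstack([im[:,60:460],cv2.resize(im2[150:280,230:365],(399,384),interpolation=cv2.INTER_CUBIC)]))
E
```

```text
t 29.32 p [5.286e-01 1.000e-04 9.580e-02] x az -172.9 z [ 0.178  0.023 -0.984] F [ 21.9  21.5 -20.7] op 0.132 q [-0.08  0.47  2.15  0.11  0.35 -1.88]
```

View pics/s1.png

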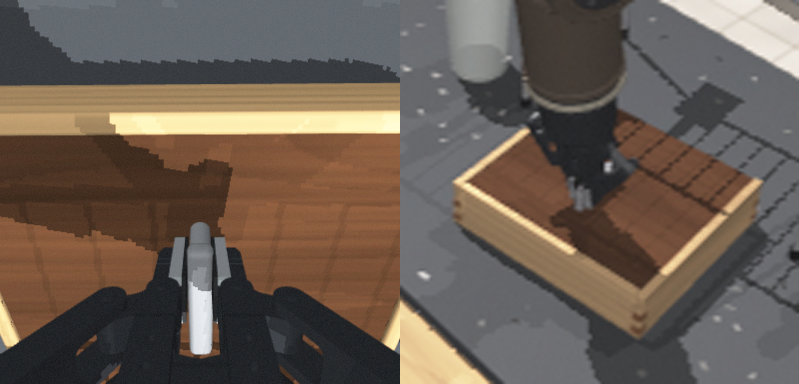

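The cover is against the front wall: pull total ≈145 mm, with the front stop giving 23 N. I relax, release and retreat.

Emit:
move_arm(xyz=[[-0.003, 0.001, 0], [-0.004, 0.001, 0], [-0.004, 0.001, 0]], rotation=[[0, 0, 0], [0, 0, 0], [0, 0, 0]])

```text
clock: 29.57
eef_pos: [0.5286, 0.0003, 0.0958]
tool_rot: [-0.061, 0.994, 0.006, 0.088]
contact_force: [11.8, 7.6, -13.8]
opening: 0.127
```

Emit:
move_arm(xyz=[[0, 0, 0], [0, 0, 0], [0, 0, 0], [0, 0, 0], [0, 0, -0.03], [0, 0, -0.08], [0, 0, -0.15], [0, 0, -0.22], [0, 0, -0.26], [0, 0, -0.26]], rotation=[[0, 0, 0], [0, 0, 0], [0, 0, 0], [0, 0, 0], [0, 0, 0], [0, 0, 0], [0, 0, 0], [0, 0, 0], [0, 0, 0], [0, 0, 0]], claw=0.6)

```text
clock: 30.4
eef_pos: [0.5062, -0.0033, 0.2277]
tool_rot: [-0.061, 0.994, 0.005, 0.09]
contact_force: [0.7, 0.1, 1.0]
opening: 0.599
```

```bash
python3 look.py t wrist side top; python3 - <<'E'
from h import *
import pickle
im2=cv2.imread('pics/t_side.png')
cv2.imwrite('pics/t1.png',np.hstack([cv2.resize(im2[100:290,200:430],(484,400)),]))
E
```

```text
t 30.55 p [ 0.5047 -0.003   0.2233] x az -172.9 z [ 0.172  0.022 -0.985] F [-0.9 -0.2 -0.4] op 0.601 q [-0.09  0.23  2.08  0.06  0.66 -1.83]
```

View pics/t_wrist.png

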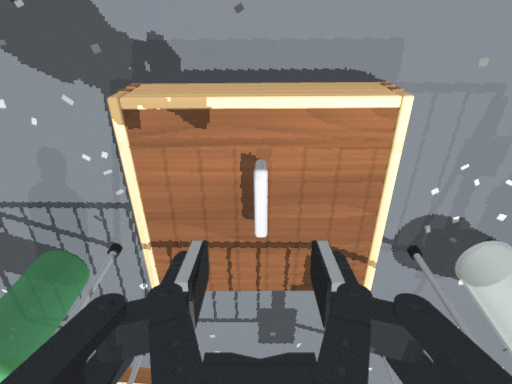

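View pics/t1.png

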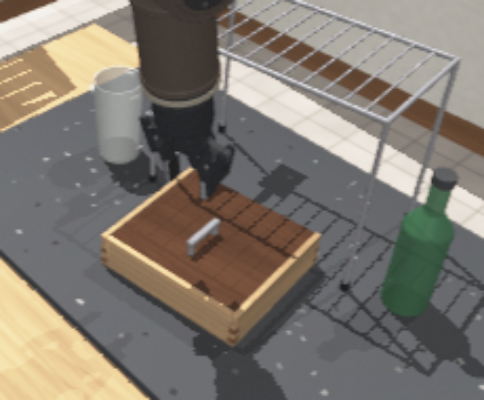

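```bash
python3 - <<'E'
from h import *
import pickle
c=C(0,pickle.load(open('pics/t_wrist.pkl','rb')))
e1=onz(c,260.5,168,.103);e2=onz(c,260.5,236,.103);print((e1+e2)/2,np.linalg.norm(e2-e1))
a=cv2.imread('pics/side0.png').astype(int);b=cv2.imread('pics/t_side.png').astype(int)
for n,(x0,y0,x1,y1) in dict(bottle=(380,178,420,255),cup=(240,128,258,180),rackright=(340,110,420,190)).items():
    d=abs(a-b).max(2)[y0:y1,x0:x1];print(n,(d>40).mean().round(4))
E
```

```text
[0.5470047 0.0033532 0.103    ] 0.06949035625251863
bottle 0.0
cup 0.0
rackright 0.0
```

```bash
python3 - <<'E'
from station import arm
print(arm.sense()['clock']);print(arm.finish_job())
E
```

```text
30.55
the job is handed in; nothing more can be done
None
```

The job is done and handed in at 30.6 s. I slid the cover back to its stop under the rack and laid the yellow reamer and then the bare-steel teaspoons flat inside. I then slid the cover shut against the front wall.

**Last checks:**
- **Cover:** the closing pull came to about 145 mm and ended on a firm stop. The handle now sits about 4 mm further forward than at the start, so the cover had begun slightly open.
- **Reamer and spoons:** a picture taken before closing showed them lying apart and clear of the cover's path.
- **Bottle, cup and rack:** the bottle, the visible part of the cup and the rack's right part look unchanged in the side picture.
- **Robot:** it is clear of everything, with the wrist force near zero.

**What was less clean:**
- **Tilt:** the wrist limits ruled out a large tilt, so I gripped the bar near its front end at 10 to 22 degrees. That is below the 25 to 40 advised. The wrist axis stayed about 70 mm in front of the rack's edge.
- **Stop force:** the wrist force reached about 65 N for a moment when the cover met its back stop.
- **Light contact:** while I set the spoons down, the wrist felt a sideways force of about 7 N, probably a finger against the box's front wall.

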